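# Pack the gauge rods and send them down the rocker chute

### The arm

A 6-joint arm with a two-finger parallel gripper is mounted at the origin on the work surface. World frame = base frame: x ahead of the robot, y to its left, z up, the work surface at z = 0. Lengths are in m, angles in rad, forces in N, time in s.
With the tool pointing down it reaches from about 0.3 to 0.85 m from the base axis. Payload 4.2 kg.
Tool frame: the origin (TCP) lies where the fingers leave the gripper's body, on its centre line; the fingertips stand 78 mm ahead of it and the grasp point (between the pads) lies 60 mm ahead of it (manip.tcp_to_tips is the distance from the TCP to the fingertips, in m); z points along the fingers, y is the line along which they close (so a half turn about z gives the same grasp; the last joint's range is limited). The gripper opens to 91 mm and grips with 3 to 60 N. Pads are 32 mm wide; open, the fingers measure 118 mm over their backs; the gripper's body (76 mm by 178 mm) begins 60 mm behind the grasp point.
Start: joints at [-1.228, 0.32, 1.565, -0, 1.257, -0.02], TCP at [0.204, -0.538, 0.292] pointing down, gripper open.
Joint ranges: [-3.11, 3.11], [-0.84, 2.01], [0.21, 2.61], [-1.34, 4.49], [0.05, 2.63], [-2.56, 2.56]. Speed limits (rad/s): [2.57, 2.57, 3.14, 3.14, 3.14, 3.14].

### API

Orientations are given as a rotation vector (axis times angle).
In Python, from rig import manip, viewer gives the robot as it stands.
- The arm moves only by the tool drive_tool, never from a script. Its argument "targets" is a list that holds one entry, the list of rows, each a list of 7 numbers: the shift along the world's x, y, z in mm, then the turn, a rotation vector about the world's x, y, z in degrees, then the closure, from 0 (fully open) to 1 (shut). A call has 1 to 12 rows; each row is the pose to reach, as a shift and turn from the pose commanded when the call began; what a row does not reach only later rows make up. A row lasts 1/12 s, in which the tool goes at most 41.7 mm and 7.16 degrees, less where a joint would pass 70% of its speed; a pose out of reach is approached as far as the arm can. A call with a gripper value outside its range is refused whole. The fingers move at their own pace and stop on an object; "force" is the grip in N (left out, the last holds). Time passes only in rows, so rows that repeat a pose let the fingers close. It gives the time, the measured TCP pose, the force, the opening and the grip force at its end, in the units of the state.
- manip.read_state(): the state, without advancing time (a new reading comes with each control period).
- viewer.read_camera(name): name is "scene" or "top" or "wrist"; returns a dict with "color" (480x640x3 uint8, red, green, blue), "range_z" (480x640 float32, m along the optical axis (not along the pixel's ray), 0 where there is no reading), "fov_y" (degrees; the focal length in pixels is half the picture's height over the tangent of half this angle, whatever the lens; pixels are square), "cx", "cy" (the principal point, pixels), "k1" (the pictures are not rectified: a ray, as slopes to the right and down, at radius r is drawn at 1 + k1 r^2 times it, then the intrinsics apply), "R" (3x3) and "t" (3): a world point X has camera coordinates R X + t. Camera axes: x right, y down, z forward; pixel columns grow to the right and rows downward; lengths in m; the calibration is good to about 2 mm. A picture is of the moment at which its call begins.
- manip.hand_in(): hands the job in; it is judged then, once.
The state is a dict: "time": time; "qpos": joint angles; "qvel": joint speeds; "tau": joint torques, N m; "tool_pos": TCP position; "orientation": TCP orientation; "ft_force": force on the tool from outside, world axes, zero at the start; "wrist_torque": the same for the moment, N m; "opening": finger opening in m; "grip_force": force on a finger pad.
Only numpy, scipy, OpenCV 4.12 (cv2) and the standard library are available. Lean on these libraries where they do the work, as an engineer would, in place of code of your own. Each camera call takes 0.05 s, during which the arm holds its last target. There are 200 camera calls.

### The job

Free the rocker chute by taking the hold-down weight off the tray's tail and standing it on the cork pad. Then, for every vial on the bench, push a gauge rod down into its narrow bore until it sits on the bottom and set the filled vial upright on the load half of the tray, so that its weight tips the tray and it slides into the dispatch lane and stays there, still upright on the slope with its rod. When all have gone and the tray is level again, stand the weight back in the middle of the tail to hold the tray; put no vial into the lane by hand or without its rod, and leave the other things alone.

Things in the scene. Friction and masses are not known exactly. Their poses are not given: they have to be found in the camera images.
- chute: rocker chute, fixed, grey base 420 x 90 mm, carrying a pivoting tray and a dispatch lane. Origin: on the bench below the tray's pivot; x points along the flow, from tray to lane. The resting tray's top is 117 mm up. Along x: tail platform -75 to 6 mm; cross wall, 18 mm tall, 6 to 10; load half 10 to 100, slick floor 60 mm wide, 8 mm side walls; then the lane (see lane_end)
- lane_end (a point): lower end of the lane's floor, at its stop. The lane starts at chute x = 100 mm, 85 mm up, and slopes down 16 degrees to x = 326 mm, 20 mm up: slick white floor, 60 mm wide inside, 30 mm side walls, 46 mm end stop; room for four vials in a row
- load_spot (a point): centre of the load half, on its floor (117 mm up). A filled vial set on the load half tips the tray and, once let go, slides off along the chute's x axis into the lane, so grip it across that direction: the fingers stay beside it, above the 8 mm walls. The empty tray comes back level by itself in about 2 s
- tail_spot (a point): centre of the tail platform, on its top (117 mm up), the place of the weight at the start and again at the end
- rocker (a joint): tilt of the tray: 0 level (its stop, held there by a light counterweight), 0.28 rad fully tipped towards the lane
- weight: hold-down weight: plain steel cylinder 40 mm across, 45 mm tall, about 0.43 kg, standing on the tail of the tray. While it is there no vial tips the tray. Origin: centre of its underside, z up.
- pad: round cork pad on the bench, 90 mm across, 3 mm thick, fixed: where the weight is parked meanwhile. Origin: centre of its underside.
- rack: fixed wooden rack, 40 x 220 x 35 mm, long side along its own y axis, with five holes in a row, 44 mm apart, 10 mm across and 30 mm deep. Origin: centre of its underside.
- vial1: storage vial, heavy grey plastic, 46 mm across, 52 mm tall, 0.12 kg, with one narrow round bore from the top, 15 mm across and 44 mm deep. Stands upright. Origin: centre of its underside, z along the bore. May be absent (three or four are present).
- vial2: storage vial, heavy grey plastic, 46 mm across, 52 mm tall, 0.12 kg, with one narrow round bore from the top, 15 mm across and 44 mm deep. Stands upright. Origin: centre of its underside, z along the bore. May be absent (three or four are present).
- vial3: storage vial, heavy grey plastic, 46 mm across, 52 mm tall, 0.12 kg, with one narrow round bore from the top, 15 mm across and 44 mm deep. Stands upright. Origin: centre of its underside, z along the bore. May be absent (three or four are present).
- vial4: storage vial, heavy grey plastic, 46 mm across, 52 mm tall, 0.12 kg, with one narrow round bore from the top, 15 mm across and 44 mm deep. Stands upright. Origin: centre of its underside, z along the bore. May be absent (three or four are present).
- rod1: steel gauge rod, 9 mm across, 72 mm long, 36 g, all five alike; stands in the rack with 37 mm showing above it. Seated in a vial it shows 28 mm above the vial. Origin: centre of its lower end, z along the rod.
- rod2: steel gauge rod, 9 mm across, 72 mm long, 36 g, all five alike; stands in the rack with 37 mm showing above it. Seated in a vial it shows 28 mm above the vial. Origin: centre of its lower end, z along the rod.
- rod3: steel gauge rod, 9 mm across, 72 mm long, 36 g, all five alike; stands in the rack with 37 mm showing above it. Seated in a vial it shows 28 mm above the vial. Origin: centre of its lower end, z along the rod.
- rod4: steel gauge rod, 9 mm across, 72 mm long, 36 g, all five alike; stands in the rack with 37 mm showing above it. Seated in a vial it shows 28 mm above the vial. Origin: centre of its lower end, z along the rod.
- rod5: steel gauge rod, 9 mm across, 72 mm long, 36 g, all five alike; stands in the rack with 37 mm showing above it. Seated in a vial it shows 28 mm above the vial. Origin: centre of its lower end, z along the rod.
- cleaner: bystander, leave alone: white spray-cleaner bottle, 56 mm across, 150 mm tall; origin: centre of its underside
- jar: bystander, leave alone: glass jar with steel lid, 60 mm across, 60 mm tall; origin: centre of its underside
- driver: bystander, leave alone: yellow screwdriver lying down
- hexnut: bystander, leave alone: loose steel hexagon nut, 36 mm across corners, 16 mm tall; origin: centre of its underside
- gaugebox: bystander, leave alone: closed blue metal box, 70 x 110 x 30 mm; origin: centre of its underside
- dish: bystander, leave alone: round steel dish, 80 mm across, 25 mm tall; origin: centre of its underside
There are look-alikes about, which are no part of the job. What is shaped like the vial1 but blue is not meant.

How it is judged:
On the way, in this order (a step that is already met when the one before it is completed fails the run):
1. the hold-down weight stands on the cork pad (horizontal distance between weight and pad below 0.03 m and height (world z) of weight below 0.008 m and angle between weight's own z axis and vertical below 0.1 rad), for 0.2 s.
2. a filled vial on the load half tips the tray towards the lane (value of joint rocker above 0.2 rad and ((distance between vial1 and load_spot below 0.09 m and distance between any of rod1, rod2, rod3, rod4, rod5 and vial1 below 0.016 m) or (distance between vial2 and load_spot below 0.09 m and distance between any of rod1, rod2, rod3, rod4, rod5 and vial2 below 0.016 m) or (distance between vial3 and load_spot below 0.09 m and distance between any of rod1, rod2, rod3, rod4, rod5 and vial3 below 0.016 m) or (distance between vial4 and load_spot below 0.09 m and distance between any of rod1, rod2, rod3, rod4, rod5 and vial4 below 0.016 m))), for 0.02 s.
At the end, for the whole second after the job is handed in: The weight stands upright on the tail again (within 22 mm of tail_spot), the tray is level, and every vial present rests in the lane, its axis within 0.45 rad of vertical, each with a rod at the bottom of its bore (within 8 mm) (distance between weight and tail_spot below 0.022 m and angle between weight's own z axis and vertical below 0.1 rad and linear speed of each of weight, vial1, vial2, vial3, vial4 below 0.02 m/s and value of joint rocker below 0.04 rad and x of vial1 in the frame of chute between 0.11 and 0.345 m and y of vial1 in the frame of chute between -0.03 and 0.03 m and distance between any of rod1, rod2, rod3, rod4, rod5 and vial1 below 0.016 m and angle between each of vial1, vial2, vial3, vial4's own z axis and vertical below 0.45 rad and x of vial2 in the frame of chute between 0.11 and 0.345 m and y of vial2 in the frame of chute between -0.03 and 0.03 m and distance between any of rod1, rod2, rod3, rod4, rod5 and vial2 below 0.016 m and x of vial3 in the frame of chute between 0.11 and 0.345 m and y of vial3 in the frame of chute between -0.03 and 0.03 m and distance between any of rod1, rod2, rod3, rod4, rod5 and vial3 below 0.016 m and x of vial4 in the frame of chute between 0.11 and 0.345 m and y of vial4 in the frame of chute between -0.03 and 0.03 m and distance between any of rod1, rod2, rod3, rod4, rod5 and vial4 below 0.016 m); the robot touches nothing.
It fails at once if a vial is held or pushed by the gripper in or over the lane ((x of vial1 in the frame of chute between 0.135 and 0.345 m and y of vial1 in the frame of chute between -0.03 and 0.03 m and contact force between the fingers and vial1 above 0.5 N) or (x of vial2 in the frame of chute between 0.135 and 0.345 m and y of vial2 in the frame of chute between -0.03 and 0.03 m and contact force between the fingers and vial2 above 0.5 N) or (x of vial3 in the frame of chute between 0.135 and 0.345 m and y of vial3 in the frame of chute between -0.03 and 0.03 m and contact force between the fingers and vial3 above 0.5 N) or (x of vial4 in the frame of chute between 0.135 and 0.345 m and y of vial4 in the frame of chute between -0.03 and 0.03 m and contact force between the fingers and vial4 above 0.5 N)).
It fails at once if a vial goes down the lane without a rod in it ((x of vial1 in the frame of chute between 0.11 and 0.345 m and y of vial1 in the frame of chute between -0.03 and 0.03 m and not (distance between any of rod1, rod2, rod3, rod4, rod5 and vial1 below 0.04 m)) or (x of vial2 in the frame of chute between 0.11 and 0.345 m and y of vial2 in the frame of chute between -0.03 and 0.03 m and not (distance between any of rod1, rod2, rod3, rod4, rod5 and vial2 below 0.04 m)) or (x of vial3 in the frame of chute between 0.11 and 0.345 m and y of vial3 in the frame of chute between -0.03 and 0.03 m and not (distance between any of rod1, rod2, rod3, rod4, rod5 and vial3 below 0.04 m)) or (x of vial4 in the frame of chute between 0.11 and 0.345 m and y of vial4 in the frame of chute between -0.03 and 0.03 m and not (distance between any of rod1, rod2, rod3, rod4, rod5 and vial4 below 0.04 m))).
It fails at once if a bystander is moved more than 40 mm (distance of any of cleaner, jar, driver, hexnut, gaugebox, dish from where it was at the start of the episode above 0.04 m).
Of vial1, vial2, vial3, vial4 only 3 to 4 are there at a start; the rules pass over those that are not, and their reading is None.
At some moment in a run one of vial1, vial2, vial3, vial4 may be knocked a few centimetres aside while the robot is not near it.
It also fails if it takes over 210 s, if anything falls off the work surface, if the arm or the gripper's body presses on something with over 40 N, if the wrist force passes 120 N, or if a joint passes its speed limit or range.

## Working session

There is one attempt and no reset: what is moved stays moved. The work goes in short steps, Python scripts to look and compute and a tool call to move; the robot and the scene stay as the last step left them, time stands still between calls to the robot, and variables do not carry over. Pictures are saved under pics/ and viewed, at most 14 in all, crops included, and the job is handed in when it is done.

Besides the shell and the picture viewer there is one more tool, called as name(argument=value, ...) on one line, values as JSON. drive_tool: Moves the arm, as the interface text tells. Its arguments: {"type":"object","properties":{"targets":{"type":"array"},"force":{"type":"number"}},"required":["targets"]}

```bash
mkdir -p pics; cat > h.py <<'E'
import numpy as np, cv2
from rig import manip, viewer
def cam(n, save=None):
    c=viewer.read_camera(n)
    if save: cv2.imwrite('pics/'+save,c['color'][:,:,::-1]); np.savez('pics/'+save[:-4]+'.npz',**c)
    return c
def ray(c,u,v):
    f=240/np.tan(np.radians(float(c['fov_y']))/2)
    xd,yd=(u-c['cx'])/f,(v-c['cy'])/f
    x,y=xd,yd
    for _ in range(20):
        s=1+c['k1']*(x*x+y*y); x,y=xd/s,yd/s
    return np.array([x,y,1.0])
def at_z(c,u,v,z):
    d=c['R'].T@ray(c,u,v); o=-c['R'].T@c['t']
    return o+d*(z-o[2])/d[2]
def at_d(c,u,v):
    return c['R'].T@(ray(c,u,v)*c['range_z'][int(round(v)),int(round(u))]-c['t'])
def cloud(c):
    f=240/np.tan(np.radians(float(c['fov_y']))/2)
    v,u=np.mgrid[0:480,0:640]
    xd,yd=(u-c['cx'])/f,(v-c['cy'])/f; x,y=xd,yd
    for _ in range(20):
        s=1+c['k1']*(x*x+y*y); x,y=xd/s,yd/s
    P=np.stack([x,y,np.ones_like(x)],-1)*c['range_z'][...,None]-c['t']
    return P@c['R']
def load(n): return dict(np.load('pics/'+n+'.npz'))
E
python3 - <<'E'
from h import *
cam('top','top1.png');cam('scene','sc1.png')
s=manip.read_state();print(s, manip.tcp_to_tips)
E
```

```text
{'time': 0.1, 'qpos': array([-1.22798821e+00,  3.20216885e-01,  1.56553851e+00, -4.31520204e-06,
        1.25737823e+00, -1.99841759e-02]), 'qvel': array([ 0.00098985, -0.00220588, -0.00174348,  0.00052939,  0.0008535 ,
        0.00141555]), 'tau': array([-2.18477949e-04, -4.13332164e+01, -2.32508540e+01,  7.27768033e-02,
        4.21354047e-02, -6.66000460e-05]), 'tool_pos': array([ 0.20396079, -0.53727008,  0.29151781]), 'orientation': array([-3.08855212e+00, -5.66480501e-01,  3.95182220e-04]), 'ft_force': array([-0.41884318, -0.75183999, -0.51725711]), 'wrist_torque': array([-0.0075448 ,  0.04964577,  0.00177737]), 'grip_force': 0.0, 'opening': 0.09135397338835301} 0.0783
```

View pics/top1.png

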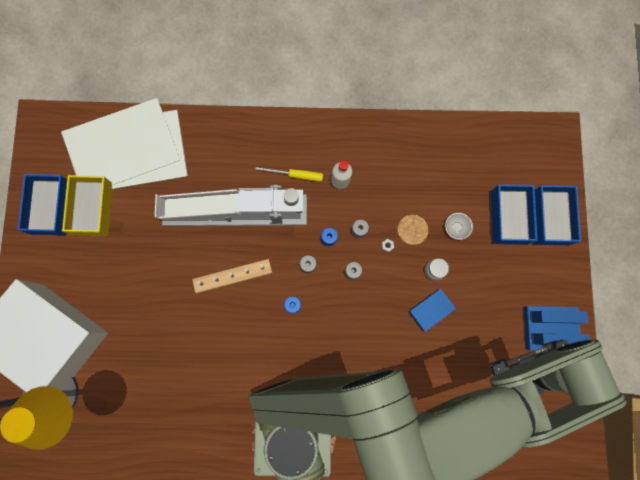

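View pics/sc1.png

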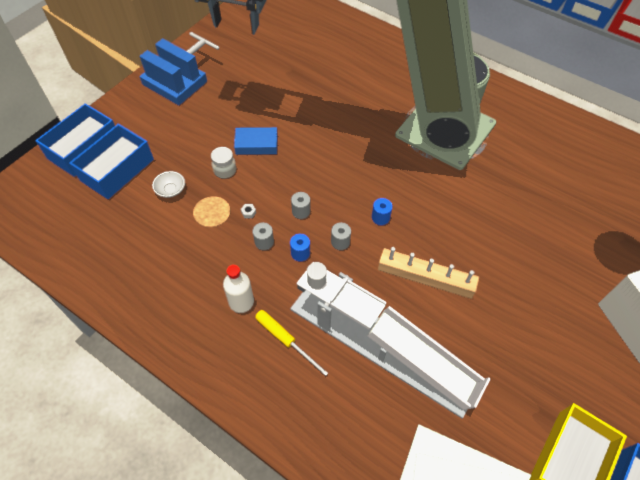

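The grey vials are at top (308,264), (360,228) and (354,270). The look-alikes are blue ones at (329,236) and (292,305), a jar at (437,269), the weight at (291,196) and a nut at (388,245). That makes three vials present. The rack is at (232,276), the pad at (413,229), and the chute flows left in the picture.

```bash
cat > m.py <<'E'
from h import *
def disc(P,cx,cy,r,zlo,zhi):
    m=(np.hypot(P[...,0]-cx,P[...,1]-cy)<r)&(P[...,2]>zlo)&(P[...,2]<zhi)
    q=P[m]
    if len(q)<8: return None
    (c,rad)=cv2.minEnclosingCircle(q[:,:2].astype(np.float32))
    return np.round([*c,rad,q[:,2].mean(),len(q),*q[:,:2].mean(0)],4)
E
python3 - <<'E'
from m import *
for n in ['top1','sc1']:
    c=load(n);P=cloud(c);t=load('top1')
    print(n)
    for nm,(u,v),z,r in [('v',(308,264),.052,.035),('v',(360,228),.052,.035),('v',(354,270),.052,.035),('weight',(291,196),.162,.03),('pad',(413,229),.003,.06)]:
        p=at_z(t,u,v,z); print(nm,p.round(3),disc(P,p[0],p[1],r,z-.006 if z>.01 else .001,z+.006))
t=load('top1')
for u,v in [(201,284),(217,280),(232,276),(247,272),(263,268)]: print('rod',at_z(t,u,v,.072).round(4))
for u,v in [(161,222),(307,222),(306,190),(157,196),(157,215)]: print(at_z(t,u,v,.0).round(4),at_d(t,u,v).round(3))
for n,(x,y,w,h) in [('top1',(150,170,240,120)),('sc1',(280,190,220,220))]:
    im=cv2.imread(f'pics/{n}.png')[y:y+h,x:x+w]
    f=min(800/w,600/h); cv2.imwrite(f'pics/{n}_c.png',cv2.resize(im,None,fx=f,fy=f,interpolation=cv2.INTER_CUBIC)[:600,:800])
E
```

```text
top1
v [ 0.463 -0.03   0.052] [ 4.665e-01 -2.960e-02  2.290e-02  5.190e-02  1.720e+02  4.665e-01
 -3.000e-02]
v [ 0.569 -0.176  0.052] [ 5.735e-01 -1.766e-01  2.330e-02  5.160e-02  1.690e+02  5.723e-01
 -1.774e-01]
v [ 0.449 -0.159  0.052] [ 4.507e-01 -1.578e-01  2.290e-02  5.160e-02  1.760e+02  4.506e-01
 -1.580e-01]
weight [0.631 0.019 0.162] [6.336e-01 1.870e-02 2.050e-02 1.616e-01 1.640e+02 6.333e-01 1.890e-02]
pad [ 0.579 -0.337  0.003] [ 5.790e-01 -3.367e-01  6.000e-02  3.900e-03  6.190e+02  5.792e-01
 -3.359e-01]
sc1
v [ 0.463 -0.03   0.052] [ 4.635e-01 -2.780e-02  2.380e-02  5.160e-02  2.530e+02  4.646e-01
 -2.790e-02]
v [ 0.569 -0.176  0.052] [ 5.695e-01 -1.767e-01  2.420e-02  5.140e-02  2.560e+02  5.704e-01
 -1.750e-01]
v [ 0.449 -0.159  0.052] [ 4.477e-01 -1.584e-01  2.480e-02  5.150e-02  2.340e+02  4.484e-01
 -1.566e-01]
weight [0.631 0.019 0.162] [6.318e-01 1.950e-02 2.120e-02 1.617e-01 2.950e+02 6.318e-01 2.070e-02]
pad [ 0.579 -0.337  0.003] [ 5.794e-01 -3.365e-01  5.990e-02  3.400e-03  9.120e+02  5.792e-01
 -3.346e-01]
rod [0.3999 0.2626 0.072 ]
rod [0.4117 0.2195 0.072 ]
rod [0.4234 0.1789 0.072 ]
rod [0.4352 0.1382 0.072 ]
rod [0.4471 0.0944 0.072 ]
[0.5861 0.4032 0.    ] [ 0.587  0.405 -0.006]
[ 0.5948 -0.0246  0.    ] [ 0.594 -0.025  0.002]
[ 0.6922 -0.0197  0.    ] [ 0.691 -0.02   0.004]
[0.6642 0.4201 0.    ] [0.649 0.403 0.059]
[0.6068 0.4162 0.    ] [0.595 0.401 0.053]
```

View pics/top1_c.png

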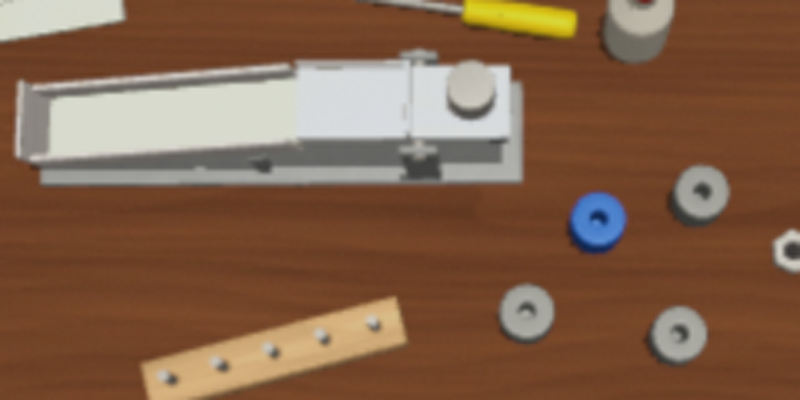

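The crop shows three grey vials at crop (527,312), (701,194) and (679,334), each with a dark bore. The blue one at (598,221) is the look-alike. Weight is on the tail at (470,88). Next I fit the chute axis, the rods and the tool's motion to the weight.

```bash
cat >> m.py <<'E'
from scipy.spatial.transform import Rotation as Ro
def pose():
    s=manip.read_state(); R=Ro.from_rotvec(s['orientation']); y=R.apply([0,1,0]); z=R.apply([0,0,1])
    print('t',round(s['time'],2),'tcp',(s['tool_pos']*1000).round(1),'yaw',np.degrees(np.arctan2(y[1],y[0])).round(2),'z',z.round(3),'open',round(s['opening']*1000,1),'grip',round(s['grip_force'],1),'F',s['ft_force'].round(1),'q',s['qpos'].round(2))
    return s
E
python3 - <<'E'
from m import *
pose()
for n in ['top1','sc1']:
    c=load(n);P=cloud(c);Q=P.reshape(-1,3)
    m=(Q[:,0]>.57)&(Q[:,0]<.7)&(Q[:,1]>-.05)&(Q[:,1]<.2)&(abs(Q[:,2]-.119)<.007)
    q=Q[m][:,:2].astype(np.float32); print(n,len(q),cv2.minAreaRect(q), np.median(Q[m][:,2]))
    # per-y x-extent
    for y in np.arange(-.02,.15,.02):
        k=q[abs(q[:,1]-y)<.01]
        if len(k): print(round(y,2),np.percentile(k[:,0],[2,50,98]).round(4))
    # cross wall
    m=(Q[:,0]>.6)&(Q[:,0]<.66)&(Q[:,1]>.03)&(Q[:,1]<.2)&(Q[:,2]>.128)&(Q[:,2]<.139); print('wall',np.median(Q[m],0) if m.any() else 0)
    # lane end stop
    m=(Q[:,0]>.57)&(Q[:,0]<.7)&(Q[:,1]>.36)&(Q[:,1]<.42)&(Q[:,2]>.055); print('stop',Q[m].mean(0),Q[m].min(0),Q[m].max(0))
    # rods
    m=(Q[:,0]>.37)&(Q[:,0]<.47)&(Q[:,1]>.06)&(Q[:,1]<.29)&(Q[:,2]>.058)&(Q[:,2]<.09); q=Q[m]
    # rack
    b=(Q[:,0]>.36)&(Q[:,0]<.48)&(Q[:,1]>.04)&(Q[:,1]<.31)&(abs(Q[:,2]-.035)<.005); print('rack',cv2.minAreaRect(Q[b][:,:2].astype(np.float32)),q[:,2].max())
    for r in [(.3999,.2626),(.4117,.2195),(.4234,.1789),(.4352,.1382),(.4471,.0944)]:
        k=q[np.hypot(q[:,0]-r[0],q[:,1]-r[1])<.015]; print(r,k.mean(0).round(4),len(k))
E
```

```text
t 0.1 tcp [ 204.  -537.3  291.5] yaw -69.21 z [-0.001  0.001 -1.   ] open 91.4 grip 0.0 F [-0.4 -0.8 -0.5] q [-1.23  0.32  1.57 -0.    1.26 -0.02]
top1 1175 ((0.6298713684082031, 0.08958160877227783), (0.08774936199188232, 0.19999027252197266), 0.3548010587692261) 0.11766149187417389
-0.02 [0.6022 0.6161 0.63  ]
0.0 [0.6024 0.6259 0.6603]
0.02 [0.6023 0.6085 0.6161]
0.04 [0.6011 0.6196 0.6581]
0.06 [0.5884 0.6318 0.6728]
0.08 [0.5912 0.6311 0.6717]
0.1 [0.5973 0.6278 0.6592]
0.12 [0.5968 0.6288 0.6607]
0.14 [0.5965 0.6291 0.6601]
wall [0.63561421 0.071437   0.1332489 ]
stop [0.61843575 0.39533412 0.06187425] [0.58712188 0.36089164 0.05524085] [0.65340248 0.40752405 0.07577953]
rack ((0.428987592458725, 0.18488967418670654), (0.04128105193376541, 0.22146999835968018), 16.008451461791992) 0.08215979432819195
(0.3999, 0.2626) [0.4049 0.2692 0.0737] 12
(0.4117, 0.2195) [0.4166 0.2239 0.0739] 11
(0.4234, 0.1789) [0.4289 0.1827 0.0737] 11
(0.4352, 0.1382) [0.441  0.1396 0.0743] 11
(0.4471, 0.0944) [0.4535 0.0989 0.0754] 11
sc1 2122 ((0.6271885633468628, 0.08731095492839813), (0.09109850972890854, 0.1972004771232605), 1.5454579591751099) 0.11725079803521272
-0.02 [0.603  0.6326 0.6488]
0.0 [0.629  0.6488 0.6591]
0.02 [0.5983 0.6508 0.6585]
0.04 [0.5982 0.6297 0.657 ]
0.06 [0.5855 0.632  0.6699]
0.08 [0.5879 0.626  0.6679]
0.1 [0.5952 0.625  0.6581]
0.12 [0.5952 0.6235 0.6572]
0.14 [0.5939 0.6244 0.657 ]
wall [0.63419246 0.07175371 0.13432826]
stop [0.62186244 0.39409281 0.06078674] [0.58283719 0.36012286 0.05502949] [0.65307369 0.40720238 0.06861275]
rack ((0.42650002241134644, 0.18398037552833557), (0.044585421681404114, 0.21862661838531494), 16.222990036010742) 0.08045840210244484
(0.3999, 0.2626) [0.4039 0.2682 0.0714] 31
(0.4117, 0.2195) [0.4162 0.2265 0.071 ] 32
(0.4234, 0.1789) [0.4278 0.1846 0.072 ] 29
(0.4352, 0.1382) [0.4397 0.1424 0.0714] 27
(0.4471, 0.0944) [0.4519 0.1004 0.0703] 30
```

drive_tool(targets=[[[428,556,0,0,0,70.7,0],[428,556,0,0,0,70.7,0],[428,556,0,0,0,70.7,0],[428,556,0,0,0,70.7,0],[428,556,0,0,0,70.7,0],[428,556,0,0,0,70.7,0],[428,556,0,0,0,70.7,0],[428,556,0,0,0,70.7,0],[428,556,0,0,0,70.7,0],[428,556,0,0,0,70.7,0],[428,556,0,0,0,70.7,0],[428,556,0,0,0,70.7,0]]], force=25)

```text
time: 1.1
tool_pos: [0.5097, -0.1394, 0.2921]
orientation: [-2.192, -2.25, 0.0]
ft_force: [0.1, -0.5, 0.7]
opening: 0.0912
grip_force: 0.0
```

drive_tool(targets=[[[120,157,0,0,0,0,0],[120,157,0,0,0,0,0],[120,157,0,0,0,0,0],[120,157,0,0,0,0,0],[120,157,0,0,0,0,0],[120,157,0,0,0,0,0],[120,157,0,0,0,0,0]]])

```text
time: 1.68
tool_pos: [0.6294, 0.017, 0.2911]
orientation: [-2.189, -2.252, 0.003]
ft_force: [-0.6, -0.7, -0.6]
opening: 0.0915
grip_force: 0.0
```

```bash
python3 - <<'E'
from m import *
pose(); c=cam('wrist','w1.png'); print(c['fov_y'],(-c['R'].T@c['t']).round(3))
P=cloud(c); print(disc(P,.632,.019,.035,.157,.167))
Q=P.reshape(-1,3); Q=Q[c['range_z'].ravel()>0]
m=(abs(Q[:,0]-.63)<.06)&(Q[:,1]>.05)&(Q[:,1]<.09)&(Q[:,2]>.128)&(Q[:,2]<.139);print('wall',np.median(Q[m],0),Q[m].min(0),Q[m].max(0))
E
```

```text
t 1.68 tcp [629.4  17.  291.1] yaw 1.65 z [-0.002 -0.    -1.   ] open 91.5 grip 0.0 F [-0.6 -0.7 -0.6] q [ 0.01  0.41  1.43 -0.    1.3  -0.02]
67.47963204176776 [0.627 0.099 0.384]
[6.324e-01 1.740e-02 2.000e-02 1.621e-01 2.709e+03 6.324e-01 1.860e-02]
wall [0.62829793 0.06970945 0.13508162] [0.59837623 0.06663781 0.12840718] [0.65799124 0.07196532 0.1370951 ]
```

View pics/w1.png

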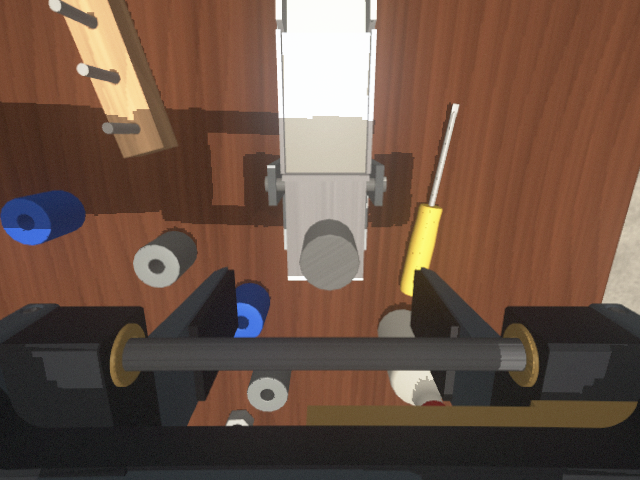

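The weight is centred at (632,18) mm and its top is at 0.162, as expected. I descend and grip it.

drive_tool(targets=[[[3,1,-30,0,0,0,0],[3,1,-60,0,0,0,0],[3,1,-88,0,0,0,0],[3,1,-88,0,0,0,0],[3,1,-88,0,0,0,1],[3,1,-88,0,0,0,1],[3,1,-88,0,0,0,1],[3,1,-88,0,0,0,1],[3,1,-88,0,0,0,1],[3,1,-88,0,0,0,1],[3,1,-58,0,0,0,1],[3,1,0,0,0,0,1]]])

```text
time: 2.73
tool_pos: [0.6303, 0.0167, 0.2728]
orientation: [-2.188, -2.246, 0.01]
ft_force: [1.3, -0.4, -0.2]
opening: 0.0408
grip_force: 0.0
```

drive_tool(targets=[[[0,0,0,0,0,0,1],[0,0,0,0,0,0,1],[0,0,0,0,0,0,1]]])

```text
time: 2.98
tool_pos: [0.6318, 0.0167, 0.2761]
orientation: [2.192, 2.25, 0.0]
ft_force: [-0.5, 0.3, -0.6]
opening: 0.0205
grip_force: 0.0
```

```bash
python3 - <<'E'
from m import *
pose(); c=cam('scene','s2.png');P=cloud(c);print(disc(P,.632,.018,.03,.155,.17))
E
```

```text
t 2.98 tcp [631.8  16.7 276.1] yaw 1.5 z [ 0. -0. -1.] open 20.5 grip 0.0 F [-0.5  0.3 -0.6] q [ 0.01  0.42  1.45 -0.    1.27 -0.02]
[6.312e-01 2.170e-02 2.020e-02 1.612e-01 1.760e+02 6.333e-01 2.770e-02]
```

The fingers are slow, about 80 mm/s, so I lifted before they had closed. The weight still stands on the tail. I retry with a partial opening and a longer close.

drive_tool(targets=[[[0,1,0,0,0,0,0.3],[0,1,0,0,0,0,0.3],[0,1,0,0,0,0,0.3],[0,1,0,0,0,0,0.3],[0,1,0,0,0,0,0.3],[0,1,0,0,0,0,0.3],[0,1,0,0,0,0,0.3],[0,1,0,0,0,0,0.3],[0,1,-36,0,0,0,0.3],[0,1,-73,0,0,0,0.3],[0,1,-73,0,0,0,0.3],[0,1,-73,0,0,0,0.3]]])

```text
time: 4.03
tool_pos: [0.6313, 0.0176, 0.2017]
orientation: [-2.19, -2.248, 0.004]
ft_force: [0.2, -0.8, 1.1]
opening: 0.0637
grip_force: 0.0
```

drive_tool(targets=[[[0,0,0,0,0,0,1],[0,0,0,0,0,0,1],[0,0,0,0,0,0,1],[0,0,0,0,0,0,1],[0,0,0,0,0,0,1],[0,0,0,0,0,0,1],[0,0,0,0,0,0,1],[0,0,0,0,0,0,1]]])

```text
time: 4.7
tool_pos: [0.6325, 0.0176, 0.2047]
orientation: [2.191, 2.249, 0.003]
ft_force: [-1.7, -0.4, 6.0]
opening: 0.0395
grip_force: 25.0
```

drive_tool(targets=[[[0,0,35,0,0,0,1],[0,0,70,0,0,0,1],[-8,-40,70,0,0,0,1],[-14,-80,70,0,0,0,1],[-20,-120,70,0,0,0,1],[-26,-160,70,0,0,0,1],[-32,-200,70,0,0,0,1],[-38,-240,70,0,0,0,1],[-44,-280,70,0,0,0,1],[-50,-320,50,0,0,0,1],[-53,-354,20,0,0,0,1],[-53,-354,-20,0,0,0,1]]])

```text
time: 5.7
tool_pos: [0.5794, -0.3428, 0.1881]
orientation: [2.19, 2.238, -0.001]
ft_force: [1.9, 0.2, -5.0]
opening: 0.0395
grip_force: 25.0
```

drive_tool(targets=[[[0,0,-38,0,0,0,1],[0,0,-65,0,0,0,1],[0,0,-80,0,0,0,1],[0,0,-87,0,0,0,1],[0,0,-90,0,0,0,1],[0,0,-90,0,0,0,1]]])

```text
time: 6.2
tool_pos: [0.5791, -0.3359, 0.0958]
orientation: [-2.192, -2.25, 0.0]
ft_force: [0.1, 0.6, -4.4]
opening: 0.0391
grip_force: 25.0
```

```bash
python3 - <<'E'
from m import *
pose()
E
```

```text
t 6.2 tcp [ 579.1 -335.9   95.8] yaw 1.49 z [-0.  0. -1.] open 39.1 grip 25.0 F [ 0.1  0.6 -4.4] q [-0.54  0.63  1.57  0.    0.94 -0.57]
```

drive_tool(targets=[[[0,0,-3,0,0,0,1],[0,0,-5,0,0,0,1],[0,0,-5,0,0,0,0],[0,0,-5,0,0,0,0],[0,0,-5,0,0,0,0],[0,0,-5,0,0,0,0],[0,0,-5,0,0,0,0],[0,0,10,0,0,0,0],[0,0,40,0,0,0,0],[0,0,80,0,0,0,0],[0,0,120,0,0,0,0],[0,0,160,0,0,0,0]]])

```text
time: 7.2
tool_pos: [0.5788, -0.3358, 0.2581]
orientation: [-2.192, -2.25, -0.0]
ft_force: [0.9, -0.2, -0.4]
opening: 0.0913
grip_force: 0.0
```

```bash
python3 - <<'E'
from m import *
pose()
c=cam('top','t3.png');P=cloud(c)
d=cam('scene','s3.png');S=cloud(d)
print('weight',disc(S,.579,-.336,.04,.040,.055))
for r in [(.466,-.029),(.573,-.177),(.4505,-.158)]: print(disc(P,*r,.035,.046,.058),disc(S,*r,.035,.046,.058))
E
```

```text
t 7.2 tcp [ 578.8 -335.8  258.1] yaw 1.48 z [-0.  0. -1.] open 91.3 grip 0.0 F [ 0.9 -0.2 -0.4] q [-0.54  0.49  1.38  0.    1.27 -0.57]
weight [ 5.786e-01 -3.323e-01  2.120e-02  4.710e-02  2.010e+02  5.787e-01
 -3.310e-01]
[ 4.667e-01 -2.990e-02  2.290e-02  5.190e-02  1.680e+02  4.664e-01
 -2.910e-02] [ 4.618e-01 -2.680e-02  2.540e-02  5.150e-02  2.530e+02  4.646e-01
 -2.760e-02]
[ 5.732e-01 -1.778e-01  2.320e-02  5.150e-02  1.600e+02  5.732e-01
 -1.773e-01] [ 5.689e-01 -1.768e-01  2.450e-02  5.190e-02  2.500e+02  5.703e-01
 -1.753e-01]
[ 4.501e-01 -1.582e-01  2.300e-02  5.190e-02  1.670e+02  4.506e-01
 -1.575e-01] [ 4.482e-01 -1.580e-01  2.410e-02  5.150e-02  2.300e+02  4.485e-01
 -1.565e-01]
```

The weight stands on the pad, with its top at 47 mm. Next is the rod nearest the vials, at about (452.5,100).

drive_tool(targets=[[[-126,432,-30,0,0,14.5,0],[-126,432,-30,0,0,14.5,0],[-126,432,-30,0,0,14.5,0],[-126,432,-30,0,0,14.5,0],[-126,432,-30,0,0,14.5,0],[-126,432,-30,0,0,14.5,0],[-126,432,-30,0,0,14.5,0],[-126,432,-30,0,0,14.5,0],[-126,432,-30,0,0,14.5,0.3],[-126,432,-30,0,0,14.5,0.3],[-126,432,-30,0,0,14.5,0.5],[-126,432,-30,0,0,14.5,0.5]]])

```text
time: 8.3
tool_pos: [0.4508, 0.1004, 0.2258]
orientation: [-1.883, -2.512, -0.001]
ft_force: [-0.2, -0.0, -0.5]
opening: 0.0671
grip_force: 0.0
```

```bash
python3 - <<'E'
from m import *
pose(); c=cam('wrist','w4.png');P=cloud(c);Q=P[c['range_z']>0]
m=(Q[:,2]>.060)&(Q[:,2]<.085)&(Q[:,0]>.38)&(Q[:,0]<.48)&(Q[:,1]>.07)&(Q[:,1]<.3);q=Q[m]
print(len(q),np.percentile(q[:,2],[50,99]))
for r in [(.4045,.269),(.4165,.225),(.428,.1835),(.440,.141),(.4525,.0995)]:
    k=q[np.hypot(q[:,0]-r[0],q[:,1]-r[1])<.015]
    if len(k):
        zt=np.percentile(k[:,2],95); k2=k[k[:,2]>zt-.004]; print(r,len(k),zt.round(4),k2.mean(0).round(4),cv2.minEnclosingCircle(k2[:,:2].astype(np.float32)))
E
```

```text
t 8.3 tcp [450.8 100.4 225.8] yaw 16.3 z [-0.002  0.002 -1.   ] open 67.1 grip 0.0 F [-0.2 -0.  -0.5] q [ 0.19  0.2   1.91  0.    1.03 -0.09]
774 [0.07696222 0.07879075]
(0.4165, 0.225) 249 0.0782 [0.415  0.2233 0.077 ] ((0.4152490496635437, 0.22309643030166626), 0.004409505520015955)
(0.428, 0.1835) 155 0.0785 [0.4273 0.1812 0.0773] ((0.4286198616027832, 0.1777046024799347), 0.0020541860722005367)
(0.44, 0.141) 174 0.0782 [0.4393 0.1393 0.0772] ((0.4401308596134186, 0.13737249374389648), 0.0038947761058807373)
(0.4525, 0.0995) 196 0.0783 [0.4515 0.0973 0.0771] ((0.45163625478744507, 0.09693892300128937), 0.0046732015907764435)
```

View pics/w4.png

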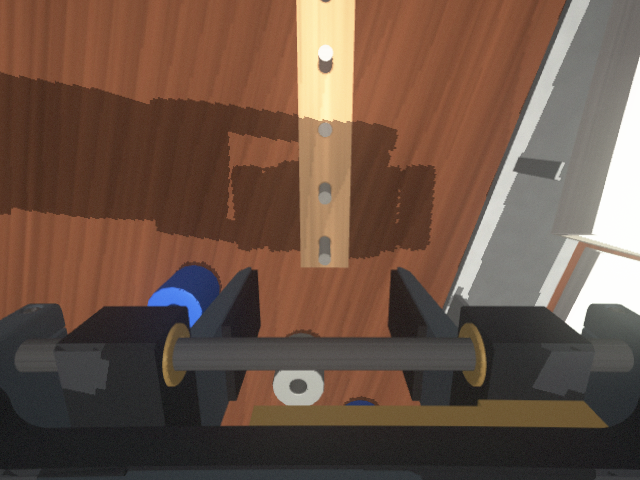

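The rods stand at (325,258) and up the picture, with tops at z 0.077. That puts the rod bottom at 5 mm, which fits a 30 mm hole. I grip it 8 mm below the top.

drive_tool(targets=[[[1,-3,-35,0,0,0,0.5],[1,-3,-70,0,0,0,0.5],[1,-3,-97,0,0,0,0.5],[1,-3,-97,0,0,0,0.5],[1,-3,-97,0,0,0,1],[1,-3,-97,0,0,0,1],[1,-3,-97,0,0,0,1],[1,-3,-97,0,0,0,1],[1,-3,-97,0,0,0,1],[1,-3,-97,0,0,0,1],[1,-3,-97,0,0,0,1],[1,-3,-97,0,0,0,1]]])

```text
time: 9.35
tool_pos: [0.4541, 0.093, 0.1299]
orientation: [1.89, 2.509, 0.0]
ft_force: [-2.3, -0.4, 6.3]
opening: 0.0082
grip_force: 25.0
```

```bash
python3 - <<'E'
from m import *
c=load('w4');P=cloud(c)
print(disc(P,.4655,-.029,.035,.047,.058))
im=c['color'][330:430,250:350];cv2.imwrite('pics/w4c.png',cv2.resize(im[:,:,::-1],None,fx=5,fy=5))
for u,v in [(298,385),(298,386),(299,386)]: print(at_z(c,u,v,.052))
c=cam('top');P=cloud(c); d=cam('scene');S=cloud(d)
print(disc(P,.4655,-.029,.035,.047,.058),disc(S,.4655,-.029,.035,.047,.058)); pose()
E
```

```text
[ 4.653e-01 -3.210e-02  2.300e-02  5.240e-02  1.441e+03  4.658e-01
 -3.280e-02]
[ 0.46529379 -0.03090845  0.052     ]
[ 0.46556576 -0.03190901  0.052     ]
[ 0.46640931 -0.03166203  0.052     ]
[ 4.664e-01 -2.990e-02  2.330e-02  5.220e-02  1.580e+02  4.669e-01
 -2.980e-02] [ 4.637e-01 -2.880e-02  2.390e-02  5.190e-02  2.430e+02  4.645e-01
 -2.820e-02]
t 9.45 tcp [454.1  93.  130. ] yaw 16.0 z [ 0.001 -0.    -1.   ] open 8.0 grip 25.0 F [-1.9 -1.2  6. ] q [ 0.18  0.32  2.04 -0.    0.78 -0.1 ]
```

View pics/w4c.png

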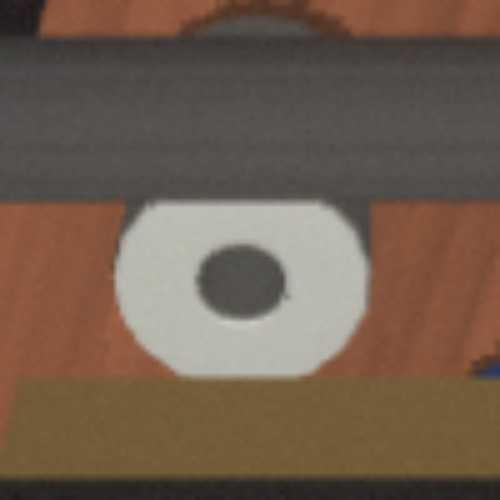

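drive_tool(targets=[[[0,0,35,0,0,0,1],[0,0,70,0,0,0,1],[0,0,70,0,0,0,1],[5,-40,70,0,0,0,1],[9,-80,70,0,0,0,1],[13,-115,70,0,0,0,1],[13,-129,65,0,0,0,1],[13,-129,60,0,0,0,1],[13,-129,60,0,0,0,1],[13,-129,60,0,0,0,1]]])

```text
time: 10.28
tool_pos: [0.4667, -0.0353, 0.1887]
orientation: [-1.89, -2.508, 0.0]
ft_force: [0.6, -0.5, -0.2]
opening: 0.0082
grip_force: 25.0
```

```bash
python3 - <<'E'
from m import *
pose(); c=cam('wrist','w5.png');d=cam('scene','s5.png');S=cloud(d)
a=cv2.resize(c['color'][300:440,230:390],None,fx=2.5,fy=2.5,interpolation=cv2.INTER_CUBIC)
f=240/np.tan(np.radians(float(d['fov_y']))/2);X=d['R']@[.467,-.03,.07]+d['t'];u,v=(f*X[:2]/X[2]+[d['cx'],d['cy']]).astype(int);print(u,v)
b=cv2.resize(d['color'][v-40:v+30,u-40:u+40],None,fx=5,fy=5,interpolation=cv2.INTER_CUBIC)
cv2.imwrite('pics/c5.png',np.hstack([a,b])[:,:,::-1])
E
```

```text
t 10.28 tcp [466.7 -35.3 188.7] yaw 15.99 z [-0.001  0.001 -1.   ] open 8.2 grip 25.0 F [ 0.6 -0.5 -0.2] q [-0.1   0.25  1.95  0.    0.94 -0.38]
339 226
```

View pics/c5.png

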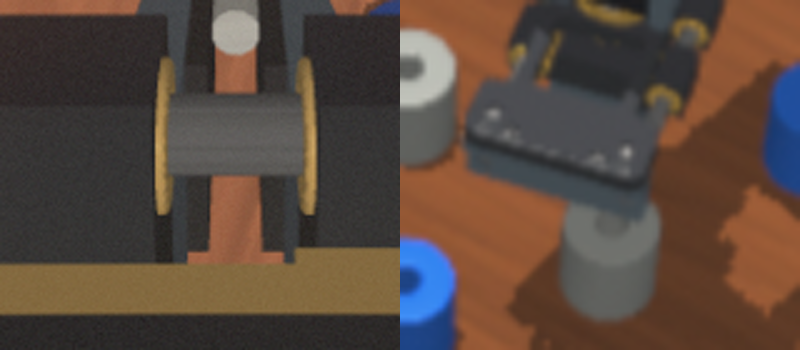

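The close-up leaves it unclear where the rod is in the hand, so I look at a wider crop.

```bash
python3 - <<'E'
from m import *
d=load('s5');c=load('w5')
cv2.imwrite('pics/s5c.png',cv2.resize(d['color'][110:290,240:460],None,fx=3.3,fy=3.3,interpolation=cv2.INTER_CUBIC)[:,:,::-1])
print(at_z(c,324,312,.137),at_d(c,324,312),at_d(c,324,316),at_d(c,324,308))
E
```

```text
[ 0.46507359 -0.03007721  0.137     ] [ 0.46526854 -0.0307603   0.13566348] [ 0.46583139 -0.03271885  0.13560612] [ 0.4648359  -0.02925802  0.13483421]
```

View pics/s5c.png

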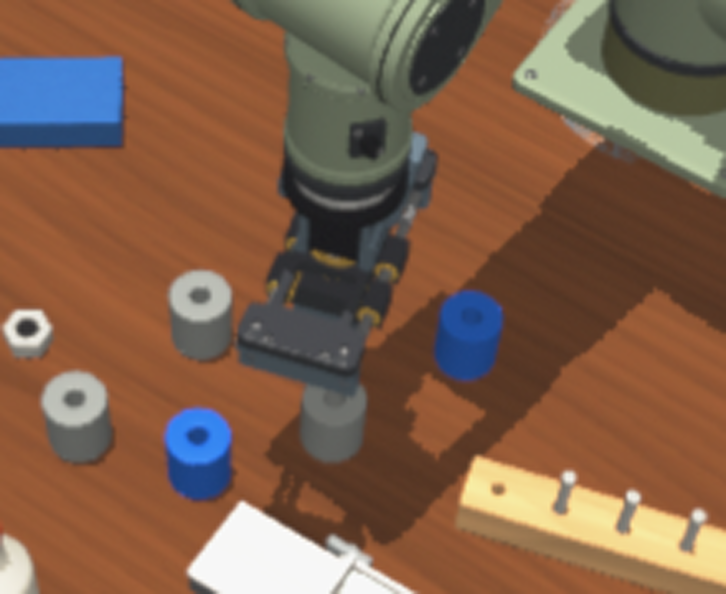

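The rod is in hand, since its rack hole is empty. Its top reads (465.2,-30.8) against the bore at (465.7,-32.1), so I shift 1 mm and insert.

drive_tool(targets=[[[0.5,-1,-10,0,0,0,1],[0.5,-1,-20,0,0,0,1],[0.5,-1,-30,0,0,0,1],[0.5,-1,-40,0,0,0,1],[0.5,-1,-50,0,0,0,1],[0.5,-1,-54,0,0,0,1],[0.5,-1,-54,0,0,0,1]]])

```text
time: 10.97
tool_pos: [0.4672, -0.0361, 0.1346]
orientation: [-1.888, -2.509, 0.001]
ft_force: [1.2, -0.3, -0.0]
opening: 0.0082
grip_force: 25.0
```

The rod is in the bore with no side load. I release it, straddle the vial and turn the grip to lie across the chute.

drive_tool(targets=[[[0,0,0,0,0,0,0],[0,0,0,0,0,0,0],[0,0,0,0,0,0,0],[0,0,0,0,0,0,0],[0,0,0,0,0,0,0],[-1.5,4.5,0,0,0,-7,0],[-1.5,4.5,0,0,0,-14.5,0],[-1.5,4.5,0,0,0,-14.5,0],[-1.5,4.5,0,0,0,-14.5,0],[-1.5,4.5,-15,0,0,-14.5,0],[-1.5,4.5,-36,0,0,-14.5,0],[-1.5,4.5,-36,0,0,-14.5,0]]])

```text
time: 11.97
tool_pos: [0.4643, -0.0324, 0.0969]
orientation: [-2.187, -2.25, 0.006]
ft_force: [-0.5, 0.2, -0.8]
opening: 0.0852
grip_force: 0.0
```

drive_tool(targets=[[[0,0,0,0,0,0,1],[0,0,0,0,0,0,1],[0,0,0,0,0,0,1],[0,0,0,0,0,0,1],[0,0,0,0,0,0,1],[0,0,0,0,0,0,1],[0,0,0,0,0,0,1],[0,0,0,0,0,0,1],[0,0,0,0,0,0,1],[0,0,0,0,0,0,1]]])

```text
time: 12.8
tool_pos: [0.4661, -0.0325, 0.0995]
orientation: [2.192, 2.25, 0.0]
ft_force: [-2.0, -0.3, 6.1]
opening: 0.0463
grip_force: 25.0
```

```bash
python3 - <<'E'
from m import *
pose(); d=cam('scene','s6.png')
E
```

```text
t 12.8 tcp [466.1 -32.5  99.5] yaw 1.5 z [ 0. -0. -1.] open 46.3 grip 25.0 F [-2.  -0.3  6.1] q [-0.09  0.37  2.06 -0.    0.7  -0.12]
```

drive_tool(targets=[[[0,0,40,0,0,0,1],[0,0,80,0,0,0,1],[0,0,120,0,0,0,1],[0,0,150,0,0,0,1],[30,27,150,0,0,0,1],[60,54,150,0,0,0,1],[90,81,150,0,0,0,1],[120,108,150,0,0,0,1],[145,130,150,0,0,0,1],[161,145,150,0,0,0,1],[161,145,140,0,0,0,1],[161,145,135,0,0,0,1]]])

```text
time: 13.85
tool_pos: [0.6269, 0.1132, 0.2318]
orientation: [-2.19, -2.251, 0.004]
ft_force: [-0.9, 0.1, -1.9]
opening: 0.046
grip_force: 25.0
```

drive_tool(targets=[[[0,0,0,0,0,0,1],[0,0,0,0,0,0,1]]])

```text
time: 14.02
tool_pos: [0.6259, 0.1116, 0.2332]
orientation: [-2.192, -2.248, 0.004]
ft_force: [0.5, -0.1, -1.4]
opening: 0.0459
grip_force: 25.0
```

```bash
python3 - <<'E'
from m import *
pose(); c=cam('wrist','w7.png');d=cam('scene','s7.png')
a=cv2.resize(c['color'],(480,360));b=cv2.resize(d['color'][190:370,260:420],(320,360),interpolation=cv2.INTER_CUBIC)
cv2.imwrite('pics/c7.png',np.hstack([a,b])[:,:,::-1])
E
```

```text
t 14.02 tcp [625.9 111.6 233.2] yaw 1.44 z [-0.003 -0.001 -1.   ] open 45.9 grip 25.0 F [ 0.5 -0.1 -1.4] q [ 0.16  0.45  1.5  -0.    1.18  0.13]
```

View pics/c7.png

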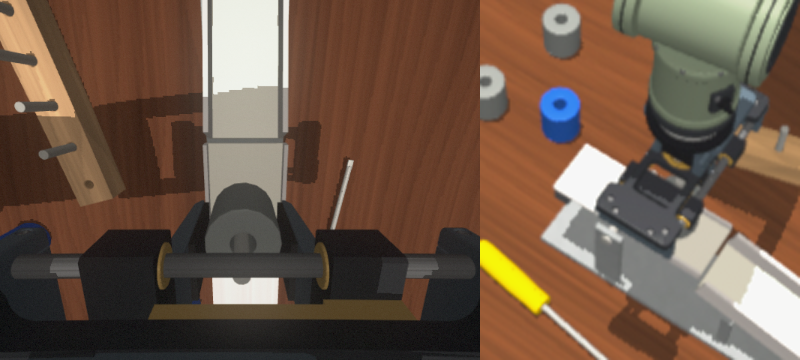

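drive_tool(targets=[[[1,0,-6,0,0,0,1],[1,0,-11,0,0,0,1],[1,0,-14,0,0,0,1],[1,0,-15.5,0,0,0,1],[1,0,-15.5,0,0,0,1],[1,0,-15.5,0,0,0,1]]])

```text
time: 14.62
tool_pos: [0.6281, 0.1125, 0.2186]
orientation: [-2.192, -2.25, 0.0]
ft_force: [-0.5, -0.6, -1.4]
opening: 0.046
grip_force: 25.0
```

drive_tool(targets=[[[0,0,0,0,0,0,0],[0,0,0,0,0,0,0],[0,0,0,0,0,0,0],[0,0,0,0,0,0,0],[0,0,0,0,0,0,0],[0,0,0,0,0,0,0],[0,0,0,0,0,0,0],[0,0,0,0,0,0,0]]])

```text
time: 15.28
tool_pos: [0.6281, 0.1125, 0.2187]
orientation: [2.192, 2.25, 0.0]
ft_force: [0.1, 0.5, -0.3]
opening: 0.0909
grip_force: 0.0
```

```bash
python3 - <<'E'
from m import *
pose(); c=cam('wrist','w8.png');d=cam('scene','s8.png')
a=cv2.resize(c['color'],(480,360));b=cv2.resize(d['color'][240:420,300:500],(320,360),interpolation=cv2.INTER_CUBIC)
cv2.imwrite('pics/c8.png',np.hstack([a,b])[:,:,::-1])
E
```

```text
t 15.28 tcp [628.1 112.5 218.7] yaw 1.49 z [ 0.  0. -1.] open 90.9 grip 0.0 F [ 0.1  0.5 -0.3] q [0.16 0.47 1.52 0.   1.15 0.13]
```

View pics/c8.png

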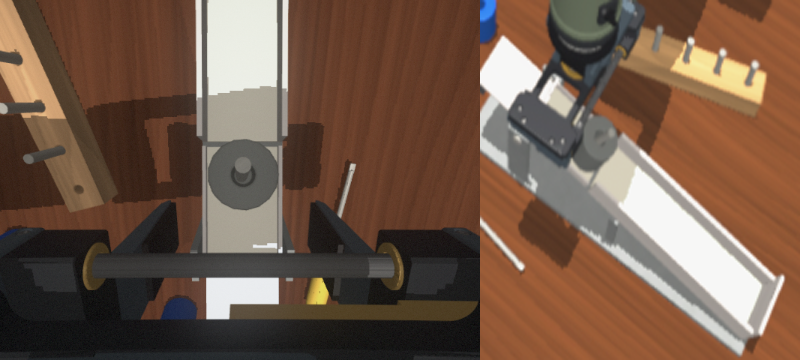

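The vial is mid-slide, upright with its rod. I move to rod B while it settles.

drive_tool(targets=[[[0,0,30,0,0,0,0],[-10,0,40,0,0,0,0],[-50,5,40,0,0,7,0],[-90,10,40,0,0,14.5,0],[-130,15,40,0,0,14.5,0.3],[-170,20,30,0,0,14.5,0.5],[-188.5,26.5,10,0,0,14.5,0.5],[-188.5,26.5,0,0,0,14.5,0.5],[-188.5,26.5,0,0,0,14.5,0.5]]])

```text
time: 16.13
tool_pos: [0.4366, 0.1388, 0.2175]
orientation: [-1.888, -2.508, 0.004]
ft_force: [0.2, -0.4, 1.0]
opening: 0.0605
grip_force: 0.0
```

```bash
cat > look.py <<'E'
from m import *
def toc(p): # world->chute
    a=np.radians(91.5);o=np.array([.6283,.0615]);e=np.array([np.cos(a),np.sin(a)]);d=np.asarray(p)[:2]-o
    return (d@e*1000).round(1),(d@[-e[1],e[0]]*1000).round(1)
def vials(P,lane=True):
    for r in [(.573,-.1765),(.4495,-.1575)]: print('V',disc(P,*r,.035,.046,.058))
def lane(c):
    P=cloud(c); q=P[(abs(P[...,0]-.62)<.05)&(P[...,1]>.15)&(P[...,1]<.41)]
    fl=.085-(q[:,1]-.1615)*np.tan(np.radians(16)); h=q[:,2]-fl
    s=q[(h>.06)&(abs(q[:,0]-.622)<.03)]; 
    if len(s): print('lane rod pts',len(s),'y',np.percentile(s[:,1],[5,50,95]).round(3),toc(np.median(s,0)),'hmax',h[(abs(q[:,0]-.622)<.03)].max().round(3))
E
python3 - <<'E'
from look import *
pose();c=cam('wrist','w9.png');t=cam('top','t9.png');d=cam('scene','s9.png')
P=cloud(c);Q=P[c['range_z']>0];q=Q[(Q[:,2]>.06)&(Q[:,2]<.085)]
k=q[np.hypot(q[:,0]-.4397,q[:,1]-.139)<.02];k=k[k[:,2]>.073];print(k.mean(0),cv2.minEnclosingCircle(k[:,:2].astype(np.float32)))
for x in (t,d): vials(cloud(x));lane(x)
cv2.imwrite('pics/c9.png',cv2.resize(d['color'][150:420,230:500],(600,600),interpolation=cv2.INTER_CUBIC)[:,:,::-1])
E
```

```text
t 16.13 tcp [436.6 138.8 217.5] yaw 16.06 z [-0.003 -0.001 -1.   ] open 60.5 grip 0.0 F [ 0.2 -0.4  1. ] q [0.28 0.2  1.93 0.   1.01 0.  ]
[0.43929415 0.13973195 0.07694301] ((0.43992018699645996, 0.1394505798816681), 0.004841077607125044)
V [ 5.722e-01 -1.764e-01  2.330e-02  5.150e-02  1.720e+02  5.725e-01
 -1.775e-01]
V [ 4.502e-01 -1.577e-01  2.250e-02  5.170e-02  1.690e+02  4.503e-01
 -1.580e-01]
lane rod pts 33 y [0.308 0.326 0.335] (np.float64(264.6), np.float64(-0.5)) hmax 0.086
V [ 5.686e-01 -1.748e-01  2.450e-02  5.170e-02  2.560e+02  5.708e-01
 -1.751e-01]
V [ 4.474e-01 -1.572e-01  2.340e-02  5.160e-02  2.330e+02  4.485e-01
 -1.564e-01]
lane rod pts 49 y [0.333 0.341 0.348] (np.float64(279.5), np.float64(-2.1)) hmax 0.086
```

View pics/c9.png

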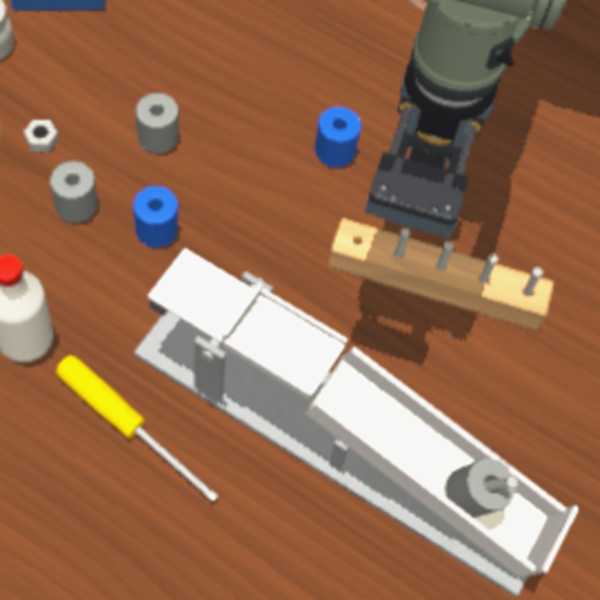

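The first vial slid down upright with its rod and the tray is level again. Next I grip rod B.

drive_tool(targets=[[[0,0,-35,0,0,0,0.5],[0,0,-70,0,0,0,0.5],[0,0,-89.5,0,0,0,0.5],[0,0,-89.5,0,0,0,0.5],[0,0,-89.5,0,0,0,1],[0,0,-89.5,0,0,0,1],[0,0,-89.5,0,0,0,1],[0,0,-89.5,0,0,0,1],[0,0,-89.5,0,0,0,1],[0,0,-89.5,0,0,0,1],[0,0,-89.5,0,0,0,1],[0,0,-89.5,0,0,0,1]]])

```text
time: 17.28
tool_pos: [0.4399, 0.1391, 0.1298]
orientation: [1.89, 2.508, 0.002]
ft_force: [-0.8, 0.4, 5.9]
opening: 0.0083
grip_force: 25.0
```

drive_tool(targets=[[[0,0,40,0,0,0,1],[0,0,80,0,0,0,1],[4,-40,80,0,0,0,1],[8,-80,80,0,0,0,1],[12,-120,80,0,0,0,1],[16,-160,80,0,0,0,1],[20,-200,80,0,0,0,1],[24,-240,80,0,0,0,1],[28,-280,80,0,0,0,1],[32,-320,80,0,0,0,1],[36,-360,80,0,0,0,1],[41,-400,80,0,0,0,1]]])

```text
time: 18.28
tool_pos: [0.48, -0.263, 0.2089]
orientation: [-1.891, -2.508, -0.0]
ft_force: [1.2, 0.3, -0.9]
opening: 0.0084
grip_force: 25.0
```

drive_tool(targets=[[[0,-6,0,0,0,0,1],[0,-6,0,0,0,0,1],[0,-6,0,0,0,0,1],[0,-6,0,0,0,0,1]]])

```text
time: 18.62
tool_pos: [0.4802, -0.2656, 0.2088]
orientation: [-1.889, -2.508, -0.001]
ft_force: [-0.6, 0.5, -1.3]
opening: 0.0078
grip_force: 25.0
```

```bash
cat >> look.py <<'E'
def wlook(name,vx,vy):
    s=pose();c=cam('wrist',name+'.png');P=cloud(c)
    ok=c['range_z']>0
    m=ok&(np.hypot(P[...,0]-vx,P[...,1]-vy)<.045)&(abs(P[...,2]-.052)<.004)
    q=P[m];print('vial top',len(q),cv2.minEnclosingCircle(q[:,:2].astype(np.float32)))
    # bore: hole pixels inside hull, via fitting inner non-top pixels
    (cc,r)=cv2.minEnclosingCircle(q[:,:2].astype(np.float32))
    M=m.astype(np.uint8);cn,_=cv2.findContours(M,cv2.RETR_CCOMP,cv2.CHAIN_APPROX_NONE)
    H=[k for k in cn if 30<cv2.contourArea(k)]
    for k in H:
        x=np.array([at_z(c,*p[0],.052) for p in k]);print('  contour',cv2.contourArea(k),cv2.minEnclosingCircle(x[:,:2].astype(np.float32)))
    tp=s['tool_pos'];z=tp[2]-.052
    m=ok&(np.hypot(P[...,0]-tp[0],P[...,1]-tp[1])<.012)&(abs(P[...,2]-z)<.006);q=P[m]
    if len(q):
        zt=np.percentile(q[:,2],90);q=q[q[:,2]>zt-.0025];print('rod top',len(q),q.mean(0).round(4),cv2.minEnclosingCircle(q[:,:2].astype(np.float32)))
    return c
E
python3 - <<'E'
from look import *
wlook('w10',.4495,-.1575)
d=cam('scene','s10.png');t=cam('top','t10.png');lane(d);lane(t)
E
```

```text
t 18.62 tcp [ 480.2 -265.6  208.8] yaw 16.03 z [-0.001  0.001 -1.   ] open 7.8 grip 25.0 F [-0.6  0.5 -1.3] q [-0.53  0.35  1.75  0.    1.05 -0.81]
vial top 3797 ((0.44872772693634033, -0.1612268090248108), 0.023027505725622177)
  contour 4151.0 ((0.44882145524024963, -0.16137805581092834), 0.0228196382522583)
  contour 479.5 ((0.44876641035079956, -0.16140884160995483), 0.00810305867344141)
rod top 52 [ 0.4783 -0.2602  0.1608] ((0.4784267842769623, -0.2605622410774231), 0.007233788724988699)
lane rod pts 48 y [0.384 0.39  0.395] (np.float64(328.1), np.float64(-2.4)) hmax 0.087
lane rod pts 32 y [0.369 0.389 0.395] (np.float64(327.2), np.float64(-2.2)) hmax 0.089
```

```bash
python3 - <<'E'
from look import *
c=load('w10');P=cloud(c)
g=c['color'].sum(2)//3
print(g[296:344:3,300:348:3]);print((P[296:344:3,300:348:3,2]*1000).astype(int))
for u,v in [(324,312),(324,318),(324,324)]: print(at_z(c,u,v,.157))
c=load('w5');print((c['color'].sum(2)//3)[296:344:3,300:348:3])
E
```

```text
[[101  97  93  60  65  71 159 162 165 161 158  71  66  66 103 104]
 [101 101  79  62  61  74 162 163 164 159 157  70  66  67  97 106]
 [ 96 102  76  61  65  89 158 161 164 161 162  76  69  65  93 107]
 [ 99  97  66  64  59  91 158 164 164 160 161  74  65  65  80 105]
 [101  99  63  59  59 109 159 165 164 160 155  87  66  65  74 104]
 [100  97  61  61  61 110 160 166 161 162 160  95  64  66  68 106]
 [100  97  62  59  58 131 179 219 220 214 161  98  66  64  63 102]
 [ 98  98  57  60  62 165 224 220 221 224 222 115  62  62  65 103]
 [ 99  97  59  63  60 200 220 222 222 224 223 151  64  65  67 101]
 [101  88  58  59  60 197 224 225 225 224 220 149  62  64  60  96]
 [ 99  84  72  70  70  88 224 224 222 221 218  66  73  76  73  98]
 [104  82  72  72  67  56 166 219 219 206 152  60  75  75  73  89]
 [103  82  71  73  70  64 142 139 152 149 146  63  70  77  75  88]
 [107  80  74  74  71  70 140 140 154 146 145  68  73  72  76  90]
 [ 92  93  91  91  92  91  91  92  90  93  93  92  92  92  94  91]
 [103 102 102 105 104 105 100 103 103 105 101 104 106 105 105 104]]
[[165 165 163 161 161 139 1
[... 1532 characters left out ...]
 170 170 112  42  37  44  73]
 [ 72  70  43  45  42 148 167 164 168 169 168 111  46  43  39  68]
 [ 69  74  39  41  40  69 166 167 166 164 165  59  38  38  39  71]
 [ 71  69  38  40  41  39 123 166 168 166 127  40  42  40  41  70]
 [ 72  58  40  43  40  39 105 107 115 110 107  36  40  37  39  69]
 [ 74  60  50  49  47  35 105 108 115 114 106  36  47  45  49  66]
 [ 73  62  51  50  50  41 104 109 111 109 105  37  49  51  53  61]
 [ 72  56  52  48  50  46 106 108 110 107 105  41  49  55  50  60]
 [ 74  59  51  50  51  46 109 108 112 106 105  44  51  49  52  59]
 [ 65  64  64  68  68  67  63  64  68  63  65  64  66  68  67  66]
 [ 75  76  79  74  76  73  73  73  76  75  75  73  73  73  77  72]]
```

drive_tool(targets=[[[-10,36,0,0,0,0,1],[-20,70,-5,0,0,0,1],[-30,104,-10,0,0,0,1],[-30,104,-18,0,0,0,1],[-30,104,-22,0,0,0,1],[-30,104,-22,0,0,0,1],[-30,104,-28,0,0,0,1],[-30,104,-34,0,0,0,1],[-30,104,-40,0,0,0,1],[-30,104,-44,0,0,0,1],[-30,104,-44,0,0,0,1]]])

```text
time: 19.68
tool_pos: [0.4505, -0.1636, 0.1644]
orientation: [-1.892, -2.507, 0.0]
ft_force: [-0.2, 0.4, -0.4]
opening: 0.0081
grip_force: 25.0
```

drive_tool(targets=[[[0,1,-10,0,0,0,1],[0,1,-20,0,0,0,1],[0,1,-28,0,0,0,1],[0,1,-29.5,0,0,0,1],[0,1,-29.5,0,0,0,1]]])

```text
time: 20.1
tool_pos: [0.4503, -0.1621, 0.1349]
orientation: [-1.89, -2.507, 0.001]
ft_force: [0.3, -0.1, 0.1]
opening: 0.0082
grip_force: 25.0
```

drive_tool(targets=[[[0,0,0,0,0,0,0],[0,0,0,0,0,0,0],[0,0,0,0,0,0,0],[0,0,0,0,0,0,0],[0,0,0,0,0,0,0],[-1,1,0,0,0,-7,0],[-1,1,0,0,0,-14.5,0],[-1,1,0,0,0,-14.5,0],[-1,1,0,0,0,-14.5,0],[-1,1,-15,0,0,-14.5,0],[-1,1,-35,0,0,-14.5,0],[-1,1,-35,0,0,-14.5,0]]])

```text
time: 21.1
tool_pos: [0.4479, -0.1604, 0.0984]
orientation: [-2.186, -2.249, 0.003]
ft_force: [-0.5, 0.4, -0.2]
opening: 0.0854
grip_force: 0.0
```

drive_tool(targets=[[[0,0,0,0,0,0,1],[0,0,0,0,0,0,1],[0,0,0,0,0,0,1],[0,0,0,0,0,0,1],[0,0,0,0,0,0,1],[0,0,0,0,0,0,1],[0,0,0,0,0,0,1],[0,0,0,0,0,0,1],[0,0,0,0,0,0,1],[0,0,0,0,0,0,1]]])

```text
time: 21.93
tool_pos: [0.4496, -0.161, 0.101]
orientation: [2.192, 2.25, 0.0]
ft_force: [-0.9, 0.8, 5.0]
opening: 0.0454
grip_force: 25.0
```

drive_tool(targets=[[[0,0,40,0,0,0,1],[0,0,80,0,0,0,1],[0,0,120,0,0,0,1],[20,30,150,0,0,0,1],[42,64,150,0,0,0,1],[64,98,150,0,0,0,1],[86,132,150,0,0,0,1],[108,166,150,0,0,0,1],[130,200,150,0,0,0,1],[152,234,150,0,0,0,1],[170,262,150,0,0,0,1],[178.5,273.5,140,0,0,0,1]]])

```text
time: 22.93
tool_pos: [0.6307, 0.1167, 0.2412]
orientation: [2.188, 2.252, 0.008]
ft_force: [1.3, -0.2, -0.9]
opening: 0.0454
grip_force: 25.0
```

drive_tool(targets=[[[0,0,-10,0,0,0,1],[0,0,-17,0,0,0,1],[0,0,-20,0,0,0,1],[0,0,-21.5,0,0,0,1],[0,0,-21.5,0,0,0,1],[0,0,-21.5,0,0,0,1]]])

```text
time: 23.43
tool_pos: [0.6279, 0.1115, 0.2197]
orientation: [2.194, 2.248, 0.001]
ft_force: [-0.5, -0.7, -2.2]
opening: 0.0458
grip_force: 25.0
```

```bash
python3 - <<'E'
from look import *
pose();c=cam('wrist','w11.png');t=cam('top','t11.png');d=cam('scene','s11.png')
a=cv2.resize(c['color'],(480,360));b=cv2.resize(d['color'][240:420,300:500],(320,360),interpolation=cv2.INTER_CUBIC)
cv2.imwrite('pics/c11.png',np.hstack([a,b])[:,:,::-1])
for x in (t,d): vials(cloud(x));lane(x)
E
```

```text
t 23.43 tcp [627.9 111.5 219.7] yaw 1.4 z [ 0.001  0.    -1.   ] open 45.8 grip 25.0 F [-0.5 -0.7 -2.2] q [ 0.16  0.47  1.52 -0.    1.15  0.13]
V [ 5.739e-01 -1.771e-01  2.310e-02  5.190e-02  1.690e+02  5.728e-01
 -1.776e-01]
V None
lane rod pts 281 y [0.151 0.161 0.389] (np.float64(99.5), np.float64(2.5)) hmax 0.451
V [ 5.701e-01 -1.766e-01  2.480e-02  5.160e-02  2.570e+02  5.705e-01
 -1.751e-01]
V None
lane rod pts 1170 y [0.151 0.163 0.176] (np.float64(101.9), np.float64(-0.6)) hmax 0.453
```

View pics/c11.png

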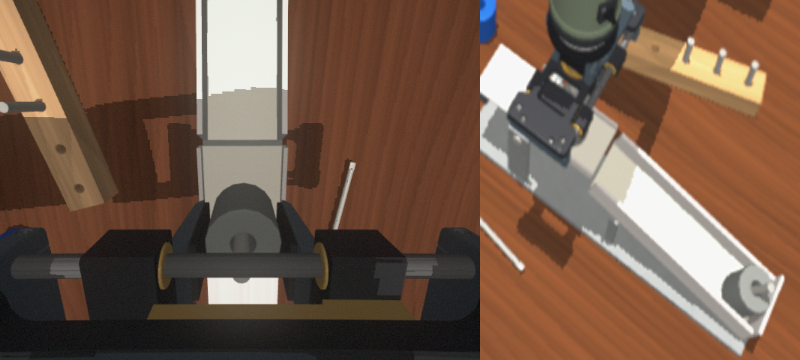

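The second vial is centred over the tray and the first stands at the lane end. I release it.

drive_tool(targets=[[[0,0,0,0,0,0,0],[0,0,0,0,0,0,0],[0,0,0,0,0,0,0],[0,0,0,0,0,0,0],[0,0,0,0,0,0,0],[0,0,0,0,0,0,0],[0,0,0,0,0,0,0],[0,0,0,0,0,0,0],[0,0,0,0,0,0,0]]])

```text
time: 24.33
tool_pos: [0.6281, 0.1125, 0.2192]
orientation: [2.192, 2.25, 0.0]
ft_force: [-0.2, 0.8, -0.1]
opening: 0.0912
grip_force: 0.0
```

drive_tool(targets=[[[0,0,30,0,0,0,0],[-10,0,40,0,0,0,0],[-50,10,40,0,0,7,0],[-90,25,40,0,0,14.5,0],[-130,40,40,0,0,14.5,0.3],[-170,55,30,0,0,14.5,0.5],[-200.5,70,10,0,0,14.5,0.5],[-200.5,70,0,0,0,14.5,0.5],[-200.5,70,0,0,0,14.5,0.5],[-200.5,70,0,0,0,14.5,0.5]]])

```text
time: 25.17
tool_pos: [0.4274, 0.1827, 0.2196]
orientation: [1.889, 2.509, 0.001]
ft_force: [1.0, 0.0, 0.5]
opening: 0.054
grip_force: 0.0
```

```bash
python3 - <<'E'
from look import *
pose();c=cam('wrist','w12.png');t=cam('top','t12.png');d=cam('scene','s12.png')
P=cloud(c);Q=P[c['range_z']>0];q=Q[(Q[:,2]>.06)&(Q[:,2]<.085)]
k=q[np.hypot(q[:,0]-.4276,q[:,1]-.182)<.02];k=k[k[:,2]>.073];print(k.mean(0),cv2.minEnclosingCircle(k[:,:2].astype(np.float32)))
for x in (t,d): vials(cloud(x));lane(x)
E
```

```text
t 25.17 tcp [427.4 182.7 219.6] yaw 16.03 z [ 0.001  0.    -1.   ] open 54.0 grip 0.0 F [1.  0.  0.5] q [ 0.38  0.21  1.92 -0.    1.01  0.1 ]
[0.42706091 0.18198868 0.07701447] ((0.42751502990722656, 0.18158026039600372), 0.00473386375233531)
V [ 5.732e-01 -1.770e-01  2.340e-02  5.160e-02  1.660e+02  5.730e-01
 -1.766e-01]
V None
lane rod pts 76 y [0.322 0.349 0.394] (np.float64(287.4), np.float64(-1.2)) hmax 0.088
V [ 5.698e-01 -1.762e-01  2.350e-02  5.170e-02  2.540e+02  5.704e-01
 -1.752e-01]
V None
lane rod pts 97 y [0.34  0.376 0.395] (np.float64(314.5), np.float64(-2.5)) hmax 0.087
```

drive_tool(targets=[[[0,-0.5,-35,0,0,0,0.5],[0,-0.5,-70,0,0,0,0.5],[0,-0.5,-90,0,0,0,0.5],[0,-0.5,-90,0,0,0,0.5],[0,-0.5,-90,0,0,0,1],[0,-0.5,-90,0,0,0,1],[0,-0.5,-90,0,0,0,1],[0,-0.5,-90,0,0,0,1],[0,-0.5,-90,0,0,0,1],[0,-0.5,-90,0,0,0,1],[0,-0.5,-90,0,0,0,1],[0,-0.5,-90,0,0,0,1]]])

```text
time: 26.32
tool_pos: [0.4279, 0.1822, 0.1299]
orientation: [1.89, 2.508, 0.002]
ft_force: [-1.1, -1.0, 5.3]
opening: 0.0083
grip_force: 25.0
```

```bash
python3 - <<'E'
from look import *
for n in ('t12','s12'):
    Q=cloud(load(n)).reshape(-1,3)
    k=Q[(Q[:,0]>.62)&(Q[:,0]<.78)&(Q[:,1]>-.2)&(Q[:,1]<-.05)]
    for a,b in [(.03,.08),(.08,.12),(.12,.16)]:
        q=k[(k[:,2]>a)&(k[:,2]<b)]
        if len(q)>5: print(n,a,q[:,:2].min(0).round(3),q[:,:2].max(0).round(3),cv2.minEnclosingCircle(q[:,:2].astype(np.float32)))
E
```

```text
t12 0.03 [ 0.696 -0.147] [ 0.736 -0.054] ((0.7259469032287598, -0.10072532296180725), 0.047805801033973694)
t12 0.08 [ 0.697 -0.147] [ 0.75  -0.095] ((0.7241010069847107, -0.12190961092710495), 0.028235748410224915)
t12 0.12 [ 0.711 -0.134] [ 0.739 -0.109] ((0.7247836589813232, -0.12102895975112915), 0.014006833545863628)
s12 0.03 [ 0.699 -0.135] [ 0.75  -0.092] ((0.7228724360466003, -0.11833837628364563), 0.027904491871595383)
s12 0.08 [ 0.696 -0.148] [ 0.75  -0.091] ((0.7235550284385681, -0.11940295249223709), 0.028478220105171204)
s12 0.12 [ 0.709 -0.134] [ 0.735 -0.107] ((0.722489058971405, -0.12017938494682312), 0.014650501310825348)
```

drive_tool(targets=[[[0,0,40,0,0,0,1],[0,0,80,0,0,0,1],[14,-38,80,0,0,0,1],[28,-76,80,0,0,0,1],[42,-114,80,0,0,0,1],[56,-152,80,0,0,0,1],[70,-190,80,0,0,0,1],[84,-228,80,0,0,0,1],[98,-266,80,0,0,0,1],[112,-304,80,0,0,0,1],[126,-342,80,0,0,0,1],[140,-380,80,0,0,0,1]]])

```text
time: 27.32
tool_pos: [0.5677, -0.2, 0.2088]
orientation: [-1.891, -2.508, -0.0]
ft_force: [0.1, 0.8, -0.2]
opening: 0.008
grip_force: 25.0
```

drive_tool(targets=[[[15,-36,0,0,0,0,1],[30,-72,0,0,0,0,1],[35,-86,0,0,0,0,1],[35,-86,0,0,0,0,1],[35,-86,0,0,0,0,1]]])

```text
time: 27.73
tool_pos: [0.6022, -0.2843, 0.2081]
orientation: [-1.891, -2.506, -0.0]
ft_force: [0.1, -0.3, -0.2]
opening: 0.0085
grip_force: 25.0
```

```bash
python3 - <<'E'
from look import *
c=wlook('w13',.5723,-.1786)
g=c['color'].min(2).astype(np.uint8)[296:340,300:350]
_,b=cv2.threshold(g,0,255,cv2.THRESH_OTSU);z=manip.read_state()['tool_pos'][2]-.0533
P=cloud(c)[296:340,300:350]; m=(abs(P[...,2]-z)<.0022)&(c['color'].mean(2)[296:340,300:350]>175)
v,u=np.nonzero(m);print('rod px',len(u),u.mean()+300,v.mean()+296,at_z(c,u.mean()+300,v.mean()+296,z))
d=cam('scene','s13.png');t=cam('top','t13.png');lane(d);lane(t);vials(cloud(t));vials(cloud(d))
E
```

```text
t 27.73 tcp [ 602.2 -284.3  208.1] yaw 15.9 z [-0.002  0.001 -1.   ] open 8.5 grip 25.0 F [ 0.1 -0.3 -0.2] q [-0.46  0.52  1.46  0.    1.16 -0.74]
vial top 3812 ((0.5715424418449402, -0.17990779876708984), 0.022999808192253113)
  contour 4175.0 ((0.5714566707611084, -0.18012650310993195), 0.022823113948106766)
  contour 488.0 ((0.5716024041175842, -0.18010379374027252), 0.008041730150580406)
rod top 56 [ 0.6002 -0.2791  0.16  ] ((0.6005353927612305, -0.2806367874145508), 0.008228234946727753)
rod px 259 323.4864864864865 322.2239382239382 [ 0.60193929 -0.28467864  0.15511475]
lane rod pts 102 y [0.34  0.354 0.394] (np.float64(292.6), np.float64(-1.8)) hmax 0.088
lane rod pts 62 y [0.339 0.368 0.395] (np.float64(306.2), np.float64(-1.3)) hmax 0.09
V [ 5.726e-01 -1.768e-01  2.310e-02  5.140e-02  1.650e+02  5.724e-01
 -1.774e-01]
V None
V [ 5.696e-01 -1.759e-01  2.390e-02  5.160e-02  2.570e+02  5.706e-01
 -1.754e-01]
V None
```

drive_tool(targets=[[[-10,36,0,0,0,0,1],[-20,70,-5,0,0,0,1],[-30.5,105,-10,0,0,0,1],[-30.5,105,-18,0,0,0,1],[-30.5,105,-22,0,0,0,1],[-30.5,105,-22,0,0,0,1],[-30.5,105,-28,0,0,0,1],[-30.5,105,-34,0,0,0,1],[-30.5,105,-40,0,0,0,1],[-30.5,105,-44,0,0,0,1],[-30.5,105,-44,0,0,0,1]]])

```text
time: 28.8
tool_pos: [0.5716, -0.1793, 0.1637]
orientation: [-1.891, -2.506, 0.001]
ft_force: [-0.9, 0.1, 0.8]
opening: 0.0082
grip_force: 25.0
```

drive_tool(targets=[[[0,0,-10,0,0,0,1],[0,0,-20,0,0,0,1],[0,0,-27,0,0,0,1],[0,0,-29,0,0,0,1],[0,0,-29,0,0,0,1]]])

```text
time: 29.22
tool_pos: [0.5716, -0.1788, 0.135]
orientation: [-1.89, -2.507, 0.001]
ft_force: [1.1, 0.8, -0.8]
opening: 0.0081
grip_force: 25.0
```

drive_tool(targets=[[[0,0,0,0,0,0,0],[0,0,0,0,0,0,0],[0,0,0,0,0,0,0],[0,0,0,0,0,0,0],[0,0,0,0,0,0,0],[0,0,0,0,0,-7,0],[0,0,0,0,0,-14.5,0],[0,0,0,0,0,-14.5,0],[0,0,0,0,0,-14.5,0],[0,0,-15,0,0,-14.5,0],[0,0,-35,0,0,-14.5,0],[0,0,-35,0,0,-14.5,0]]])

```text
time: 30.22
tool_pos: [0.5702, -0.1784, 0.0983]
orientation: [-2.186, -2.249, 0.004]
ft_force: [-0.9, 0.1, -0.4]
opening: 0.0854
grip_force: 0.0
```

drive_tool(targets=[[[0,0,0,0,0,0,1],[0,0,0,0,0,0,1],[0,0,0,0,0,0,1],[0,0,0,0,0,0,1],[0,0,0,0,0,0,1],[0,0,0,0,0,0,1],[0,0,0,0,0,0,1],[0,0,0,0,0,0,1],[0,0,0,0,0,0,1],[0,0,0,0,0,0,1]]])

```text
time: 31.05
tool_pos: [0.5722, -0.1791, 0.1016]
orientation: [2.192, 2.25, 0.0]
ft_force: [-1.5, 0.2, 3.9]
opening: 0.0461
grip_force: 25.0
```

drive_tool(targets=[[[0,0,40,0,0,0,1],[0,0,80,0,0,0,1],[0,0,120,0,0,0,1],[5,30,150,0,0,0,1],[13,68,150,0,0,0,1],[20,106,150,0,0,0,1],[27,144,150,0,0,0,1],[35,182,150,0,0,0,1],[42,220,150,0,0,0,1],[49,256,150,0,0,0,1],[55,284,150,0,0,0,1],[56,291.5,140,0,0,0,1]]])

```text
time: 32.05
tool_pos: [0.6295, 0.1172, 0.242]
orientation: [2.187, 2.253, 0.008]
ft_force: [0.3, -0.7, -1.5]
opening: 0.0462
grip_force: 25.0
```

drive_tool(targets=[[[0,0,-10,0,0,0,1],[0,0,-17,0,0,0,1],[0,0,-20,0,0,0,1],[0,0,-22,0,0,0,1],[0,0,-22,0,0,0,1],[0,0,-22,0,0,0,1]]])

```text
time: 32.55
tool_pos: [0.6282, 0.1114, 0.2194]
orientation: [2.194, 2.248, 0.0]
ft_force: [-0.4, -0.4, -0.8]
opening: 0.046
grip_force: 25.0
```

```bash
python3 - <<'E'
from look import *
pose();c=cam('wrist','w14.png');d=cam('scene','s14.png')
a=cv2.resize(c['color'],(480,360));b=cv2.resize(d['color'][240:420,300:500],(320,360),interpolation=cv2.INTER_CUBIC)
cv2.imwrite('pics/c14.png',np.hstack([a,b])[:,:,::-1])
E
```

```text
t 32.55 tcp [628.2 111.4 219.4] yaw 1.4 z [ 0. -0. -1.] open 46.0 grip 25.0 F [-0.4 -0.4 -0.8] q [ 0.16  0.47  1.52 -0.    1.15  0.13]
```

View pics/c14.png

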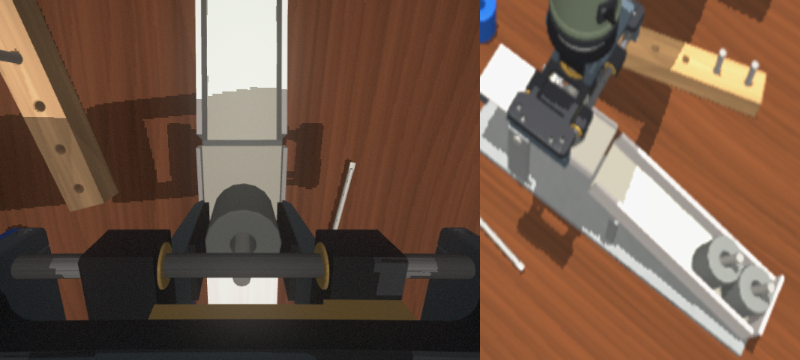

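The two vials stand in a row at the lane end, and the third is over the tray. I release it and then go to the weight on the pad.

drive_tool(targets=[[[0,0,0,0,0,0,0],[0,0,0,0,0,0,0],[0,0,0,0,0,0,0],[0,0,0,0,0,0,0],[0,0,0,0,0,0,0],[0,0,0,0,0,0,0],[0,0,0,0,0,0,0],[0,0,0,0,0,0,0],[0,0,0,0,0,0,0],[0,0,40,0,0,0,0],[0,0,60,0,0,0,0],[0,0,60,0,0,0,0]]])

```text
time: 33.65
tool_pos: [0.6301, 0.1129, 0.2846]
orientation: [2.188, 2.246, 0.013]
ft_force: [-0.2, 0.0, 0.5]
opening: 0.0911
grip_force: 0.0
```

drive_tool(targets=[[[-4,-40,0,0,0,0,0],[-8,-80,0,0,0,0,0],[-12,-120,0,0,0,0,0],[-16,-160,0,0,0,0,0],[-20,-200,0,0,0,0,0],[-25,-240,0,0,0,0,0],[-30,-280,0,0,0,0,0],[-35,-320,0,0,0,0,0],[-40,-360,0,0,0,0,0],[-45,-400,0,0,0,0,0],[-49,-440,0,0,0,0,0],[-49,-448,-20,0,0,0,0]]])

```text
time: 34.65
tool_pos: [0.579, -0.3424, 0.262]
orientation: [2.191, 2.238, -0.001]
ft_force: [0.3, 0.8, 0.3]
opening: 0.091
grip_force: 0.0
```

```bash
python3 - <<'E'
from look import *
pose();t=cam('top','t15.png');d=cam('scene','s15.png');lane(t);lane(d)
print(disc(cloud(d),.579,-.336,.04,.040,.055))
P=cloud(t);print(disc(P,.579,-.336,.04,.040,.055))
for n,x in (('t',t),('s',d)):
    P=cloud(x)
    for y in (0.0,.03,.10,.13,.15): 
        k=P[(abs(P[...,0]-.628)<.02)&(abs(P[...,1]-y)<.006)]; print(n,y,np.median(k[:,2]).round(4))
E
```

```text
t 34.65 tcp [ 579.  -342.4  262. ] yaw 1.22 z [ 0.006 -0.007 -1.   ] open 91.0 grip 0.0 F [0.3 0.8 0.3] q [-0.55  0.49  1.37 -0.    1.27 -0.57]
lane rod pts 102 y [0.294 0.343 0.393] (np.float64(281.7), np.float64(-1.8)) hmax 0.088
lane rod pts 145 y [0.297 0.347 0.394] (np.float64(285.1), np.float64(-2.2)) hmax 0.089
[ 5.773e-01 -3.336e-01  2.190e-02  4.740e-02  2.000e+02  5.787e-01
 -3.309e-01]
None
t 0.0 0.1164
t 0.03 0.1163
t 0.1 0.1154
t 0.13 0.1161
t 0.15 0.1157
s 0.0 0.1149
s 0.03 0.1163
s 0.1 0.1154
s 0.13 0.115
s 0.15 0.1149
```

All three have gone and the tray is level. I pick the weight up where I set it, and check for any unseen vial.

drive_tool(targets=[[[0,0,-40,0,0,0,0],[0,0,-80,0,0,0,0],[0,0,-120,0,0,0,0],[0,0,-150,0,0,0,0],[0,0,-167,0,0,0,0],[0,0,-167,0,0,0,0]]])

```text
time: 35.25
tool_pos: [0.5771, -0.3323, 0.0875]
orientation: [-2.184, -2.245, 0.003]
ft_force: [-1.0, 0.7, -0.4]
opening: 0.091
grip_force: 0.0
```

drive_tool(targets=[[[0,0,0,0,0,0,1],[0,0,0,0,0,0,1],[0,0,0,0,0,0,1],[0,0,0,0,0,0,1],[0,0,0,0,0,0,1],[0,0,0,0,0,0,1],[0,0,0,0,0,0,1],[0,0,0,0,0,0,1],[0,0,0,0,0,0,1],[0,0,0,0,0,0,1],[0,0,0,0,0,0,1]]])

```text
time: 36.17
tool_pos: [0.5794, -0.3356, 0.0924]
orientation: [2.192, 2.249, 0.001]
ft_force: [1.2, 0.4, 2.1]
opening: 0.0398
grip_force: 25.0
```

```bash
python3 - <<'E'
from look import *
pose()
for n in ('t15','s15','t3','s14'):
    c=load(n);P=cloud(c);m=((abs(P[...,2]-.052)<.004)&(P[...,0]>-.3)&(P[...,0]<1)&(abs(P[...,1])<1)).astype(np.uint8)
    k,l,s,ce=cv2.connectedComponentsWithStats(m)
    for i in range(1,k):
        if s[i,4]>60:
            q=P[l==i];print(n,s[i,4],q.mean(0).round(3),q[:,:2].std(0).round(3),c['color'][l==i].mean(0).astype(int))
E
```

```text
t 36.17 tcp [ 579.4 -335.6   92.4] yaw 1.48 z [ 0.001 -0.    -1.   ] open 39.8 grip 25.0 F [1.2 0.4 2.1] q [-0.54  0.63  1.58  0.    0.93 -0.57]
t15 143 [ 0.548 -0.089  0.052] [0.012 0.012] [ 74 120 191]
t15 138 [0.352 0.013 0.052] [0.012 0.011] [ 62 100 162]
s15 136 [ 0.614 -0.784  0.052] [0.044 0.003] [ 25  62 109]
s15 71 [0.059 0.005 0.052] [0.005 0.026] [73 73 51]
s15 89 [ 0.58  -0.663  0.052] [0.026 0.003] [ 25  62 109]
s15 102 [ 0.662 -0.695  0.052] [0.031 0.014] [ 26  66 119]
s15 73 [ 0.598 -0.567  0.052] [0.026 0.002] [ 26  62 109]
s15 89 [ 0.578 -0.331  0.05 ] [0.01  0.009] [149 145 136]
s15 218 [0.349 0.013 0.052] [0.012 0.012] [ 43 100 191]
s15 236 [ 0.545 -0.087  0.052] [0.012 0.012] [ 58 127 231]
s15 136 [0.296 0.575 0.052] [0.017 0.025] [149 144 130]
s15 103 [0.643 0.381 0.052] [0.007 0.015] [161 158 154]
s15 82 [0.544 0.621 0.052] [0.002 0.019] [164 134  10]
s15 61 [0.573 0.672 0.052] [0.021 0.001] [25 51 87]
t3 158 [0.631 0.282 0.052] [0.015 0.012] [208 211 198]
t3 141 [ 0.573 -0.177  0.052] [0.012 0.012] [154 152 145]
t3 149 [ 0.547 -0.089  0.052] [0.012 0.012] [ 74 120 191]
t3 141 [ 0.466 -0.029  0.052] [0.012 0.012] [159 157 149]
t3 141 [ 0.451 -0.158  0.052] [0.013 0.012] [113 112 106]
t3 116 [0.352 0.014 0.052] [0.012 0.011] [ 61 100 161]
s14 97 [ 0.592 -0.784  0.052] [0.03  0.003] [ 25  62 108]
s14 150 [ 0.63  -0.691  0.053] [0.051 0.008] [ 27  67 119]
s14 160 [ 0.605 -0.661  0.052] [0.048 0.009] [ 26  63 112]
s14 61 [ 0.574 -0.567  0.052] [0.021 0.002] [ 27  63 109]
s14 91 [ 0.664 -0.572  0.052] [0.029 0.01 ] [ 26  63 112]
s14 65 [ 0.574 -0.329  0.05 ] [0.008 0.009] [233 228 219]
s14 246 [ 0.545 -0.087  0.052] [0.012 0.012] [ 58 127 230]
s14 132 [0.297 0.575 0.052] [0.018 0.026] [150 145 131]
s14 328 [0.614 0.279 0.052] [0.014 0.012] [241 241 239]
s14 96 [0.543 0.602 0.052] [0.001 0.026] [170 139  10]
```

drive_tool(targets=[[[0,0,40,0,0,0,1],[0,0,80,0,0,0,1],[0,0,120,0,0,0,1],[0,0,160,0,0,0,1],[5,38,180,0,0,0,1],[11,78,180,0,0,0,1],[17,118,180,0,0,0,1],[23,158,180,0,0,0,1],[29,198,180,0,0,0,1],[35,238,180,0,0,0,1],[41,278,180,0,0,0,1],[45,310,180,0,0,0,1]]])

```text
time: 37.17
tool_pos: [0.6233, -0.0225, 0.2705]
orientation: [-2.189, -2.249, 0.003]
ft_force: [1.2, 0.7, -4.3]
opening: 0.0396
grip_force: 25.0
```

drive_tool(targets=[[[3,30,0,0,0,0,1],[5,48,-5,0,0,0,1],[5,52.5,-25,0,0,0,1],[5,52.5,-45,0,0,0,1],[5,52.5,-57,0,0,0,1],[5,52.5,-62,0,0,0,1],[5,52.5,-64,0,0,0,1],[5,52.5,-64,0,0,0,1],[5,52.5,-64,0,0,0,1]]])

```text
time: 37.92
tool_pos: [0.6295, 0.0268, 0.2085]
orientation: [2.192, 2.249, 0.001]
ft_force: [0.2, -0.4, -3.8]
opening: 0.0393
grip_force: 25.0
```

```bash
python3 - <<'E'
from look import *
pose()
E
```

```text
t 37.92 tcp [629.5  26.8 208.5] yaw 1.47 z [ 0.001 -0.    -1.   ] open 39.3 grip 25.0 F [ 0.2 -0.4 -3.8] q [ 0.02  0.46  1.56 -0.    1.12 -0.  ]
```

Bottom of the weight is about 2 mm above the tail. I lower it, release and retreat.

drive_tool(targets=[[[0,0,-1.5,0,0,0,1],[0,0,-2,0,0,0,1],[0,0,-2,0,0,0,0],[0,0,-2,0,0,0,0],[0,0,-2,0,0,0,0],[0,0,-2,0,0,0,0],[0,0,-2,0,0,0,0],[0,0,-2,0,0,0,0],[0,0,-2,0,0,0,0],[0,0,20,0,0,0,0],[0,0,60,0,0,0,0],[0,0,90,0,0,0,0]]])

```text
time: 38.92
tool_pos: [0.6291, 0.027, 0.2997]
orientation: [-2.192, -2.25, 0.0]
ft_force: [1.1, 0.2, 0.6]
opening: 0.0914
grip_force: 0.0
```

drive_tool(targets=[[[-40,-10,0,0,0,0,0],[-80,-20,0,0,0,0,0],[-120,-30,0,0,0,0,0],[-160,-40,0,0,0,0,0],[-160,-40,0,0,0,0,0],[-160,-40,0,0,0,0,0],[-160,-40,0,0,0,0,0],[-160,-40,0,0,0,0,0]]])

```text
time: 39.58
tool_pos: [0.4705, -0.0129, 0.2986]
orientation: [2.191, 2.249, 0.002]
ft_force: [0.3, 0.5, 0.2]
opening: 0.0912
grip_force: 0.0
```

```bash
python3 - <<'E'
from look import *
pose();t=cam('top','t16.png');d=cam('scene','s16.png')
for x in (t,d): lane(x);w=disc(cloud(x),.6295,.027,.035,.155,.17);print(w,toc(w[:2]))
cv2.imwrite('pics/c16.png',cv2.resize(d['color'][230:430,280:500],None,fx=3,fy=3,interpolation=cv2.INTER_CUBIC)[:,:,::-1])
E
```

```text
t 39.58 tcp [470.5 -12.9 298.6] yaw 1.5 z [ 0.002  0.    -1.   ] open 91.2 grip 0.0 F [0.3 0.5 0.2] q [-0.05  0.15  1.78  0.    1.21 -0.08]
lane rod pts 98 y [0.291 0.344 0.393] (np.float64(283.0), np.float64(-1.7)) hmax 0.091
[6.305e-01 2.740e-02 2.070e-02 1.618e-01 1.730e+02 6.298e-01 2.780e-02] (np.float64(-34.1), np.float64(-1.3))
lane rod pts 145 y [0.298 0.347 0.394] (np.float64(285.6), np.float64(-2.1)) hmax 0.088
[6.278e-01 2.850e-02 2.100e-02 1.618e-01 2.940e+02 6.291e-01 2.950e-02] (np.float64(-33.0), np.float64(1.4))
```

View pics/c16.png

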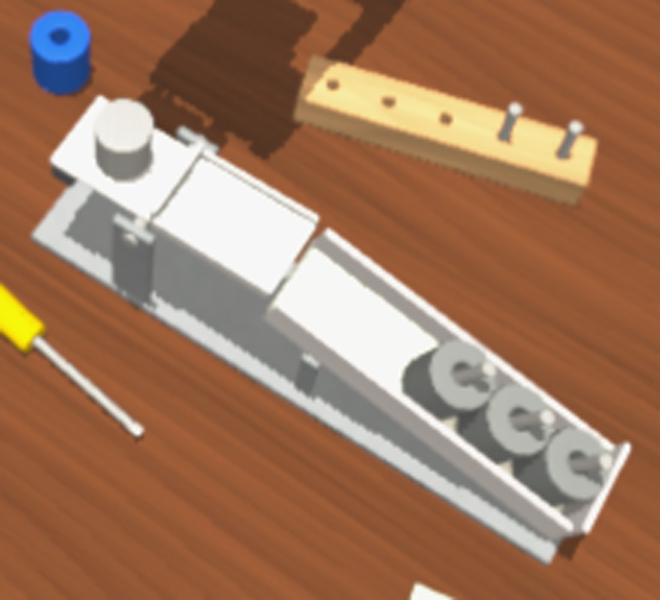

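The weight stands mid-tail at crop (123,140) and the tray is level. The three filled vials stand in a row at the lane end, at crop (460,375), (520,420) and (580,465). I hand in.

```bash
python3 -c "
from rig import manip
print(manip.hand_in())"
```

```text
the job is handed in; nothing more can be done
None
```

The job is handed in, with no verdict shown: all three vials present (no fourth found) stand in the dispatch lane with their rods, the tray is level and the weight is back on the middle of the tail.

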